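# Crosswise batten stack on the airing-bay tray

### The job

Pull the airing bay's tray all the way out and, with it out, stack all the loose wooden battens flat on its square felt pad in a crosswise tower, two to a layer: the first pair parallel to the tray's handle, the next pair across them, and so on, each pair lying along two opposite edges of the pad, outer sides flush with them and ends overhanging equally, with an odd batten going alone on top along either edge. Then push the loaded tray fully home under the fan with the tower still standing in order, and leave the other things on the table where they are.

Things in the scene. Friction and masses are not known exactly. Their poses are not given: they have to be found in the camera images.
- tray (a joint): slide of the tray in the airing bay, m: 0 = fully home under the fan canopy (back stop), 0.23 = fully out (front stop). Moves along the tray's own +y (roughly world +y) as it comes out; a friction of about 2 N holds it wherever it is left.
- tray_pad (a point): centre of the top face of the grey square felt pad (110 x 110 mm) on the aluminium tray (x +-105 mm, y -90 to +110 mm about the pad's centre), about 29 mm above the table; it travels with the tray. Axes: +y is the way the tray slides out, x runs parallel to the handle, z up. The tray's top around the pad is 3 mm lower.
- tray_handle (a point): middle of the top edge of the tray's handle, a black upright plate 70 mm wide (x of the pad), 12 mm thick (along the slide), its top 70 mm above the table, free from 26 mm up; it stands 155 mm from the pad's centre on the +y side, clear of the tray's edge. Axes as the pad's.
- bay: airing bay, fixed: two rails 12 mm high and an aluminium frame carrying a fan. Origin on the table under the pad's centre when the tray is home; axes as the pad's. 16 mm posts at x = +-125, y = -100 and +45 mm; canopy x +-133, y -108 to +53 mm, 155 to 171 mm above the table, fan motor to 195 mm at its -y edge. Nothing is above the tray when out.
- batten0: plain light wood batten, 140 mm long (its x) x 36 mm wide (its y) x 14 mm thick (its z), about 60 g, lying flat on the table; origin at its centre. Only 4 to 6 of the six are present; all are alike.
- batten1: plain light wood batten, 140 mm long (its x) x 36 mm wide (its y) x 14 mm thick (its z), about 60 g, lying flat on the table; origin at its centre. Only 4 to 6 of the six are present; all are alike.
- batten2: plain light wood batten, 140 mm long (its x) x 36 mm wide (its y) x 14 mm thick (its z), about 60 g, lying flat on the table; origin at its centre. Only 4 to 6 of the six are present; all are alike.
- batten3: plain light wood batten, 140 mm long (its x) x 36 mm wide (its y) x 14 mm thick (its z), about 60 g, lying flat on the table; origin at its centre. Only 4 to 6 of the six are present; all are alike.
- batten4: plain light wood batten, 140 mm long (its x) x 36 mm wide (its y) x 14 mm thick (its z), about 60 g, lying flat on the table; origin at its centre. Only 4 to 6 of the six are present; all are alike.
- batten5: plain light wood batten, 140 mm long (its x) x 36 mm wide (its y) x 14 mm thick (its z), about 60 g, lying flat on the table; origin at its centre. Only 4 to 6 of the six are present; all are alike.
- weight: bystander: dark steel conservator's weight, a disc 46 mm across, 36 mm high, standing among the battens; origin at the centre of its underside.
- cup: bystander: white mug, 72 mm across, 85 mm high; origin at the centre of its underside.
- brush: bystander: hand brush lying on the table.
- tape: bystander: roll of paper tape, 90 mm across, 24 mm high, lying flat.
- ruler: bystander: steel ruler, 300 x 30 x 4 mm.
- paste: bystander: paste jar, 60 mm across, 80 mm high; origin at the centre of its underside.

How it is judged:
By the outcome, as a careful person would: the job done as asked, in the order asked, and still so for the second after the job is handed in, with the robot touching nothing.
Of batten0, batten1, batten2, batten3, batten4, batten5 only 4 to 6 are there at a start; the rules pass over those that are not, and their reading is None.
At some moment in a run one of batten0, batten1, batten2, batten3, batten4, batten5 may be knocked a few centimetres aside while the robot is not near it.
Once in a run the grip may slacken for a moment while it holds something.
It also fails if it takes over 210 s, if anything falls off the work surface, if the arm or the gripper's body presses on something with over 40 N, if the wrist force passes 120 N, or if a joint passes its speed limit or range.

### The arm

A 6-joint arm with a two-finger parallel gripper is mounted at the origin on the work surface. World frame = base frame: x ahead of the robot, y to its left, z up, the work surface at z = 0. Lengths are in m, angles in rad, forces in N, time in s.
With the tool pointing down it reaches from about 0.275 to 0.85 m from the base axis. Payload 19 kg.
Tool frame: the origin (TCP) lies at the very end of the fingers, on their centre line; the grasp point (between the pads) lies 19 mm behind it; z points along the fingers, y is the line along which they close (so a half turn about z gives the same grasp; the last joint's range is limited). The gripper opens to 85 mm and grips with 20 to 120 N. Pads are 22 mm wide; open, the fingers measure 114 mm over their backs; the gripper's body (76 mm by 85 mm) begins 54 mm behind the grasp point. The pads swing forward as they close: fully open they stand 13 mm farther back than shut.
Start: joints at [0.969, 0.15, 1.437, -0, 1.554, -0.134], TCP at [0.259, 0.513, 0.231] pointing down, gripper open.
Joint ranges: [-2.8, 2.8], [-0.68, 2.1], [0.12, 2.68], [-1.39, 4.53], [0.16, 2.79], [-2.81, 2.81]. Speed limits (rad/s): [1.89, 1.89, 2.22, 3.01, 3.01, 3.01].

### API

Orientations are given as [roll, pitch, yaw] about the fixed x, y, z axes, in that order (R = Rz(yaw) Ry(pitch) Rx(roll)).
In Python, from rig import bot, vision gives the robot as it stands. The module is installed in compiled form; this text tells all that it offers.
- The arm moves only by the tool apply_moves, never from a script. Its argument "steps" is a list of rows, each a list of 7 numbers: the turn, a rotation vector about the tool's x, y, z in rad, then the shift along the tool's x, y, z in cm, then the opening, from -1 (shut) to 1 (fully open). A call has 1 to 8 rows; each row shifts and turns the commanded pose from where the row before left it, along the tool's axes as they then stand; what a row does not reach is not made up. A row lasts 1/10 s, in which the tool goes at most 50 mm and 8.59 degrees, less where a joint would pass 70% of its speed; a pose out of reach is approached as far as the arm can. A call is refused whole if a number of a shift passes 5 or a number of a turn 0.15, either way. A call with a gripper value outside its range is refused whole. The fingers move at their own pace and stop on an object; "grip_force" is the grip in N (left out, the last holds). Time passes only in rows, so rows that do not move let the fingers close. It gives the time, the measured TCP pose, the force, the opening and the grip force at its end, in the units of the state.
- bot.observe(): the state, without advancing time (a new reading comes with each control period).
- vision.snapshot(name): name is "scene" or "top"; returns (picture, depth): 420x560x3 uint8, red, green, blue; 420x560 float32, m along the optical axis (not along the pixel's ray), 0 where there is no reading.
- vision.camera_model(name): a dict with "fovy" (degrees; the focal length in pixels is half the picture's height over the tangent of half this angle, whatever the lens; pixels are square), "cx", "cy" (the principal point, pixels), "R" (3x3) and "t" (3): a world point X has camera coordinates R X + t. Camera axes: x right, y down, z forward; pixel columns grow to the right and rows downward; lengths in m; the calibration is good to about 2 mm. A picture is of the moment at which its call begins. camera_model takes no time and is no camera call.
- bot.close_job(): hands the job in; it is judged then, once.
The state is a dict: "t": time; "qpos": joint angles; "qvel": joint speeds; "effort": joint torques, N m; "tcp_pos": TCP position; "tool_rot": TCP orientation; "contact_force": force on the tool from outside, world axes, zero at the start; "torque": the same for the moment, N m; "opening": opening from 0.0 (shut) to 1.0 (fully open); "finger_force": force on a finger pad.
Only numpy, scipy, OpenCV 4.12 (cv2) and the standard library are available. Lean on these libraries where they do the work, as an engineer would, in place of code of your own. Each camera call takes 0.05 s, during which the arm holds its last target. There are 200 camera calls.

## Working session

There is one attempt and no reset: what is moved stays moved. The work goes in short steps, Python scripts to look and compute and a tool call to move; the robot and the scene stay as the last step left them, time stands still between calls to the robot, and variables do not carry over. Pictures are saved under pics/ and viewed, at most 14 in all, crops included, and the job is handed in when it is done.

Besides the shell and the picture viewer there is one more tool, called after "Call:" by a JSON object that holds its "api" and its "payload". apply_moves: Moves the arm, as the interface text tells. Its arguments: {"type":"object","properties":{"steps":{"type":"array"},"grip_force":{"type":"number"}},"required":["steps"]}

```bash
mkdir -p pics; ls
python3 - <<'E'
from rig import bot, vision
import cv2,numpy as np
for n in("scene","top"):
    p,d=vision.snapshot(n); m=vision.camera_model(n); print(n,m)
    cv2.imwrite(f"pics/{n}0.png",p[:,:,::-1]); np.save(f"pics/{n}0.npy",d)
print(bot.observe())
E
```

```text
pics
scene {'fovy': 48.12486179040848, 'cx': 281.87892869747236, 'cy': 212.9653394513304, 'R': array([[ 0.22956453,  0.97320093, -0.01341932],
       [ 0.74212769, -0.18394481, -0.6445237 ],
       [-0.62971948,  0.13800093, -0.76446656]]), 't': array([-0.20659766, -0.36393046,  1.55678743])}
top {'fovy': 55.27009202933423, 'cx': 280.5889626055436, 'cy': 209.79300035883546, 'R': array([[ 1.01426327e-04, -9.99959754e-01, -8.97107596e-03],
       [-9.93682321e-01,  9.06036869e-04, -1.12225775e-01],
       [ 1.12229387e-01,  8.92578223e-03, -9.93642237e-01]]), 't': array([0.07728272, 0.59472633, 1.29606124])}
{'t': 0.1, 'qpos': array([ 9.68979874e-01,  1.50937830e-01,  1.43796894e+00,  2.66273811e-05,
        1.55381526e+00, -1.33993791e-01]), 'qvel': array([-0.00181309, -0.00067652, -0.00138771,  0.00033979,  0.00043194,
        0.00073455]), 'effort': array([ 4.11262095e-03, -7.14370966e+01, -5.71799433e+01, -2.00853319e-04,
        6.95698400e-03, -8.67705899e-05]), 'tcp_pos': array([0.25916797, 0.51302258, 0.23073381]), 'tool_rot': array([-3.14047695e+00, -1.77262084e-04,  2.67376943e+00]), 'contact_force': array([ 0.12551887, -0.00554962,  0.19249261]), 'torque': array([-0.03948437,  0.00498746, -0.03467956]), 'finger_force': 0.0, 'opening': 1.0026951766689647}
```

View pics/top0.png

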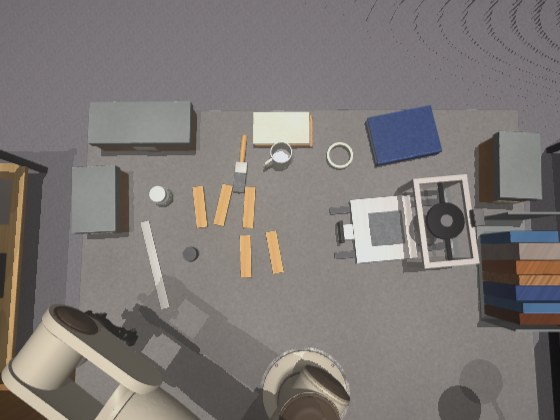

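View pics/scene0.png

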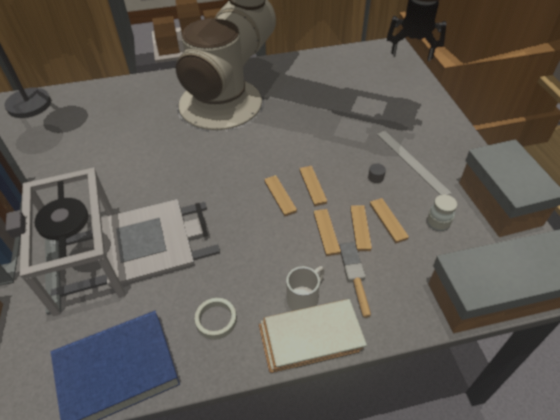

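```bash
cat > h.py <<'E'
import numpy as np, cv2
from rig import bot, vision
def model(n):
    m=vision.camera_model(n); f=210/np.tan(np.radians(m["fovy"]/2)); return m,f
def world(n,d):
    m,f=model(n); v,u=np.mgrid[0:420,0:560]
    c=np.stack([(u-m["cx"])/f*d,(v-m["cy"])/f*d,d],-1)
    return (c-m["t"])@m["R"]
def plane(n,uv,z):
    m,f=model(n); uv=np.atleast_2d(uv).astype(float)
    r=np.c_[(uv[:,0]-m["cx"])/f,(uv[:,1]-m["cy"])/f,np.ones(len(uv))]@m["R"]
    o=-m["R"].T@m["t"]; return o+r*((z-o[2])/r[:,2])[:,None]
def project(n,X):
    m,f=model(n); c=np.atleast_2d(X)@m["R"].T+m["t"]; return np.c_[c[:,0]/c[:,2]*f+m["cx"],c[:,1]/c[:,2]*f+m["cy"]]
def rects(n,p,d,sel):
    "connected blobs of sel -> (n,centre,z,size,yaw of long side)"
    W=world(n,d); k,l=cv2.connectedComponents(sel.astype(np.uint8)); out=[]
    for i in range(1,k):
        P=W[(l==i)&(d>0)]
        if len(P)<80: continue
        (c,s,a)=cv2.minAreaRect((P[:,:2]*1000).astype(np.float32))
        if s[0]<s[1]: s=s[::-1]; a+=90
        out.append((len(P),np.round(np.array(c)/1000,4),round(float(np.median(P[:,2])),4),np.round(s,0),round((a+90)%180-90,1),np.round(P[:,:2].mean(0),4)))
    return out
def wood(p):
    h=cv2.cvtColor(p,cv2.COLOR_RGB2HSV); return (h[...,0]>8)&(h[...,0]<25)&(h[...,1]>90)&(h[...,2]>110)
E
python3 - <<'E'
from h import *
for n in("top","scene"):
    p=cv2.imread(f"pics/{n}0.png")[:,:,::-1]; d=np.load(f"pics/{n}0.npy"); W=world(n,d)
    print(n)
    for r in rects(n,p,d,wood(p)&(W[...,2]>.008)&(W[...,2]<.03)): 
        if r[2]<.03 and r[1][0]>0: print(*r)
    g=p.astype(int); white=(g.min(-1)>150)&(W[...,2]<.04)&(W[...,2]>.015); print("white")
    for r in rects(n,p,d,white): print(*r)
    pad=(g.max(-1)<130)&(W[...,2]>.022)&(W[...,2]<.036)&(W[...,0]>.3)&(W[...,1]<0); print("pad")
    for r in rects(n,p,d,pad): print(*r)
    hd=(W[...,2]>.05)&(W[...,2]<.08)&(W[...,0]>.35)&(W[...,1]<0); print("handle")
    for r in rects(n,p,d,hd): print(*r)
    cn=(W[...,2]>.15)&(W[...,2]<.18)&(W[...,0]>.3)&(W[...,1]<-.2)&(W[...,1]>-.62); print("canopy")
    for r in rects(n,p,d,cn): print(*r)
    t=W[...,2][(W[...,0]>.3)&(W[...,0]<.4)&(abs(W[...,1])<.1)&(d>0)]; print("table z",np.median(t),t.std())
p=cv2.imread("pics/top0.png")[150:290,140:490]; cv2.imwrite("pics/c1.png",cv2.resize(p,None,fx=2.28,fy=2.28,interpolation=cv2.INTER_CUBIC))
E
```

```text
top
137 [0.809  0.2071] 0.0187 [94. 17.] -5.4 [0.8099 0.2063]
420 [0.615  0.2728] 0.014 [138.  36.] -11.9 [0.6147 0.2723]
426 [0.609  0.3507] 0.0142 [138.  37.] 8.1 [0.6085 0.3501]
420 [0.6072 0.1848] 0.0143 [138.  36.] -3.4 [0.6065 0.1845]
429 [0.457  0.0987] 0.0141 [138.  35.] 10.6 [0.4566 0.0986]
437 [0.4415 0.1948] 0.0139 [136.  36.] 2.3 [0.4417 0.1945]
white
1594 [0.877  0.0772] 0.0361 [188. 111.] -89.4 [0.8769 0.078 ]
190 [ 0.7848 -0.1226] 0.0237 [88. 86.] -1.3 [ 0.7841 -0.1226]
120 [0.7426 0.2132] 0.0203 [41. 38.] -2.4 [0.743  0.2132]
406 [ 0.5415 -0.3485] 0.026 [206.  28.] 5.3 [ 0.544  -0.3471]
2120 [ 0.532 -0.225] 0.0258 [210. 188.] 5.0 [ 0.5311 -0.2218]
pad
127 [ 0.7265 -0.5986] 0.0287 [199.   8.] -3.0 [ 0.7251 -0.5983]
267 [ 0.5383 -0.3053] 0.0287 [110.  49.] 5.1 [ 0.5436 -0.3112]
139 [ 0.5098 -0.2639] 0.0295 [86. 45.] 31.8 [ 0.5128 -0.2655]
handle
371 [ 0.7002 -0.6127] 0.0663 [231. 101.] 27.3 [ 0.7004 -0.6108]
100 [ 0.5215 -0.1181] 0.0688 [69. 13.] 5.0 [ 0.5216 -0.1168]
123 [ 0.4765 -0.5936] 0.0642 [80. 17.] 1.4 [ 0.4749 -0.589 ]
130 [ 0.3905 -0.5974] 0.064 [79. 24.] -0.2
[... 816 characters left out ...]
515]
244 [ 0.7835 -0.1222] 0.0251 [85. 83.] -6.7 [ 0.7843 -0.1205]
3980 [0.8746 0.0767] 0.0372 [188. 109.] -89.7 [0.8765 0.0753]
pad
1901 [ 0.5335 -0.2782] 0.0294 [214. 122.] 5.6 [ 0.5392 -0.2819]
129 [ 0.5278 -0.3538] 0.0268 [100.  17.] 4.8 [ 0.5264 -0.3552]
97 [ 0.4814 -0.5898] 0.0289 [72. 17.] -13.5 [ 0.4881 -0.5915]
290 [ 0.9239 -0.3091] 0.0286 [185.   4.] -79.0 [ 0.9242 -0.3099]
handle
282 [ 0.4331 -0.5897] 0.0652 [166.   6.] -0.1 [ 0.4312 -0.5892]
135 [ 0.521  -0.1185] 0.0697 [71. 12.] 5.3 [ 0.5267 -0.1182]
95 [ 0.6812 -0.4685] 0.065 [21. 12.] -48.5 [ 0.6809 -0.4695]
canopy
5221 [ 0.5461 -0.4211] 0.1716 [272. 182.] 5.0 [ 0.5607 -0.4113]
table z 0.001167634856343708 0.002923190347028765
```

View pics/c1.png

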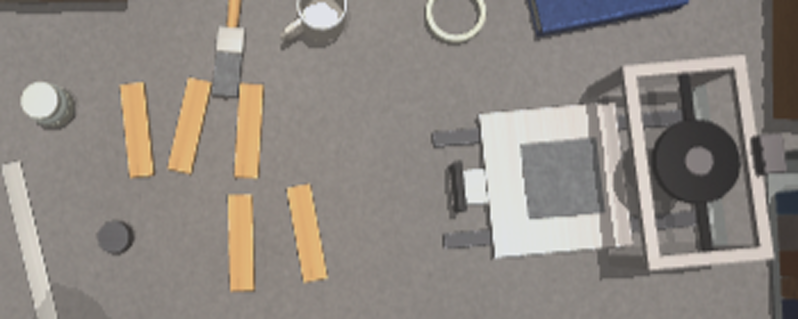

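```bash
cat > plan.py <<'E'
import sys, json, numpy as np
from rig import bot
def plan(wps, start=None):
    "wps: [x,y,z,yaw_deg,open,(cm per row)]; prints calls of <=8 rows"
    s=bot.observe(); pos=np.array(s["tcp_pos"]) ; yaw=s["tool_rot"][2]
    rows=[]
    for w in wps:
        tgt=np.array(w[:3]); ty=np.radians(w[3]); st=w[5] if len(w)>5 else 4.5
        dy=(ty-yaw+np.pi)%(2*np.pi)-np.pi
        n=max(1,int(np.ceil(np.linalg.norm(tgt-pos)*100/st)),int(np.ceil(abs(dy)/.145)))
        for k in range(n):
            c,s_=np.cos(yaw),np.sin(yaw); R=np.array([[c,s_,0],[s_,-c,0],[0,0,-1]])
            d=np.round(R.T@(tgt-pos)/(n-k)*100,2); r=round(((ty-yaw+np.pi)%(2*np.pi)-np.pi)/(n-k),3)
            pos=pos+R@d/100; yaw+=r; rows.append([0,0,-r+0.0,*(d+0.0),w[4]])
        rows[-1].append("end")
    for i in range(0,len(rows),8):
        print("["+",".join("["+",".join(f"{x:g}" for x in r[:7])+"]" for r in rows[i:i+8])+"]")
if __name__=="__main__": plan(json.loads(sys.argv[1]))
E
python3 plan.py '[[0.5213,-0.1182,0.2,185,0.1],[0.5213,-0.1182,0.05,185,0.1]]'
```

```text
[[0,0,-0.035,-3.24,-2.78,0.19,0.1],[0,0,-0.035,-3.14,-2.89,0.19,0.1],[0,0,-0.035,-3.04,-3,0.19,0.1],[0,0,-0.035,-2.93,-3.11,0.19,0.1],[0,0,-0.035,-2.82,-3.21,0.19,0.1],[0,0,-0.035,-2.71,-3.3,0.19,0.1],[0,0,-0.035,-2.59,-3.4,0.19,0.1],[0,0,-0.034,-2.47,-3.49,0.19,0.1]]
[[0,0,-0.035,-2.35,-3.57,0.19,0.1],[0,0,-0.034,-2.22,-3.65,0.19,0.1],[0,0,-0.035,-2.1,-3.72,0.2,0.1],[0,0,-0.034,-1.97,-3.79,0.19,0.1],[0,0,-0.035,-1.84,-3.86,0.2,0.1],[0,0,-0.034,-1.7,-3.92,0.19,0.1],[0,0,-0.035,-1.56,-3.97,0.2,0.1],[0,0,-0.034,-1.43,-4.03,0.19,0.1]]
[[0,0,0,0,0,3.75,0.1],[0,0,0,0,0,3.75,0.1],[0,0,0,0,0,3.75,0.1],[0,0,0,0,0,3.75,0.1]]
```

Call:
{"api": "apply_moves", "payload": {"steps": [[0, 0, -0.035, -3.24, -2.78, 0.19, 0.1], [0, 0, -0.035, -3.14, -2.89, 0.19, 0.1], [0, 0, -0.035, -3.04, -3, 0.19, 0.1], [0, 0, -0.035, -2.93, -3.11, 0.19, 0.1], [0, 0, -0.035, -2.82, -3.21, 0.19, 0.1], [0, 0, -0.035, -2.71, -3.3, 0.19, 0.1], [0, 0, -0.035, -2.59, -3.4, 0.19, 0.1], [0, 0, -0.034, -2.47, -3.49, 0.19, 0.1]], "grip_force": 60}}

```text
t: 0.9
tcp_pos: [0.3905, 0.1959, 0.2159]
tool_rot: [-3.142, -0.0, 2.954]
contact_force: [1.5, 1.0, -0.6]
opening: 0.546
finger_force: 0.0
```

Call:
{"api": "apply_moves", "payload": {"steps": [[0, 0, -0.035, -2.35, -3.57, 0.19, 0.1], [0, 0, -0.034, -2.22, -3.65, 0.19, 0.1], [0, 0, -0.035, -2.1, -3.72, 0.2, 0.1], [0, 0, -0.034, -1.97, -3.79, 0.19, 0.1], [0, 0, -0.035, -1.84, -3.86, 0.2, 0.1], [0, 0, -0.034, -1.7, -3.92, 0.19, 0.1], [0, 0, -0.035, -1.56, -3.97, 0.2, 0.1], [0, 0, -0.034, -1.43, -4.03, 0.19, 0.1]]}}

```text
t: 1.7
tcp_pos: [0.5217, -0.1199, 0.2003]
tool_rot: [3.141, -0.0, -3.053]
contact_force: [0.2, 0.3, 0.5]
opening: 0.548
finger_force: 0.0
```

Call:
{"api": "apply_moves", "payload": {"steps": [[0, 0, 0, 0, 0.17, 4, 0.1], [0, 0, 0, 0, 0, 4, 0.1], [0, 0, 0, 0, 0, 4, 0.1], [0, 0, 0, 0, 0, 3.5, 0.1], [0, 0, 0, 0, 0, 0, 0.1], [0, 0, 0, 0, 0, 0, -1], [0, 0, 0, 0, 0, 0, -1], [0, 0, 0, 0, 0, 0, -1]]}}

```text
t: 2.5
tcp_pos: [0.5224, -0.1169, 0.0479]
tool_rot: [-3.14, 0.003, -3.054]
contact_force: [-0.6, -1.5, 4.8]
opening: 0.128
finger_force: 58.6
```

Call:
{"api": "apply_moves", "payload": {"steps": [[0, 0, 0, 0, 0, 0, -1], [0, 0, 0, 0, 0.5, 0, -1], [0, 0, 0, 0, 1, 0, -1], [0, 0, 0, 0, 1, 0, -1], [0, 0, 0, 0, 1, 0, -1], [0, 0, 0, 0, 1, 0, -1], [0, 0, 0, 0, 1, 0, -1], [0, 0, 0, 0, 1, 0, -1]]}}

```text
t: 3.3
tcp_pos: [0.5165, -0.0518, 0.0479]
tool_rot: [-3.14, 0.003, -3.054]
contact_force: [-2.8, -2.5, 9.1]
opening: 0.128
finger_force: 59.2
```

Call:
{"api": "apply_moves", "payload": {"steps": [[0, 0, 0, 0, 1, 0, -1], [0, 0, 0, 0, 1, 0, -1], [0, 0, 0, 0, 1, 0, -1], [0, 0, 0, 0, 1, 0, -1], [0, 0, 0, 0, 0.3, 0, -1], [0, 0, 0, 0, 0.3, 0, -1], [0, 0, 0, 0, 0, 0, -1]]}}

```text
t: 4.0
tcp_pos: [0.5124, -0.0056, 0.0479]
tool_rot: [-3.141, 0.003, -3.054]
contact_force: [-5.1, 1.6, 11.7]
opening: 0.126
finger_force: 59.6
```

Call:
{"api": "apply_moves", "payload": {"steps": [[0, 0, 0, 0, 0.15, 0, -1], [0, 0, 0, 0, 0.15, 0, -1], [0, 0, 0, 0, 0.15, 0, -1], [0, 0, 0, 0, 0, 0, -1]]}}

```text
t: 4.4
tcp_pos: [0.512, -0.0015, 0.0479]
tool_rot: [-3.141, 0.003, -3.054]
contact_force: [-5.6, 0.4, 11.7]
opening: 0.13
finger_force: 59.5
```

Call:
{"api": "apply_moves", "payload": {"steps": [[0, 0, 0, 0, 0.2, 0, -1], [0, 0, 0, 0, 0.2, 0, -1], [0, 0, 0, 0, 0, 0, -1]]}}

```text
t: 4.7
tcp_pos: [0.512, -0.0011, 0.0479]
tool_rot: [-3.134, 0.002, -3.054]
contact_force: [-3.5, -38.8, 5.4]
opening: 0.123
finger_force: 59.6
```

Call:
{"api": "apply_moves", "payload": {"steps": [[0, 0, 0, 0, 0.2, 0, -1], [0, 0, 0, 0, 0.2, 0, -1], [0, 0, 0, 0, 0, 0, -1]]}}

```text
t: 5.0
tcp_pos: [0.512, -0.0009, 0.0479]
tool_rot: [-3.127, 0.002, -3.055]
contact_force: [-2.8, -76.8, -0.5]
opening: 0.129
finger_force: 60.0
```

Call:
{"api": "apply_moves", "payload": {"steps": [[0, 0, 0, 0, -0.7, 0, -1], [0, 0, 0, 0, 0, 0, 0.1], [0, 0, 0, 0, 0, 0, 0.1], [0, 0, 0, 0, 0, 0, 0.1], [0, 0, 0, 0, 0, -4, 0.1], [0, 0, 0, 0, 0, -4, 0.1], [0, 0, 0, 0, 0, -4, 0.1]]}}

```text
t: 5.7
tcp_pos: [0.5108, 0.0002, 0.1672]
tool_rot: [3.142, -0.0, -3.054]
contact_force: [0.3, 0.6, 0.4]
opening: 0.55
finger_force: 0.0
```

```bash
python3 plan.py '[[0.46,0.16,0.17,185,0.3]]'; python3 -c "
from rig import bot; s=bot.observe(); print(s['tcp_pos'],s['tool_rot'],s['contact_force'])"
```

```text
[[0,0,0,0.92,4.09,-0.07,0.3],[0,0,0,0.91,4.09,-0.07,0.3],[0,0,0,0.92,4.09,-0.07,0.3],[0,0,0.001,0.91,4.09,-0.07,0.3]]
[5.10826906e-01 2.14876043e-04 1.67244300e-01] [ 3.14150677e+00 -1.99690294e-04 -3.05370088e+00] [0.29274556 0.59925167 0.37069422]
```

Call:
{"api": "apply_moves", "payload": {"steps": [[0, 0, 0, 0.92, 4.09, -0.07, 0.3], [0, 0, 0, 0.91, 4.09, -0.07, 0.3], [0, 0, 0, 0.92, 4.09, -0.07, 0.3], [0, 0, 0, 0.91, 4.09, -0.07, 0.3]]}}

```text
t: 6.1
tcp_pos: [0.4595, 0.1613, 0.1688]
tool_rot: [3.141, 0.001, -3.054]
contact_force: [1.4, 0.2, 0.7]
opening: 0.649
finger_force: 0.0
```

```bash
cat > look.py <<'E'
from h import *
import sys
tag=sys.argv[1]
for n in("top","scene"):
    p,d=vision.snapshot(n); cv2.imwrite(f"pics/{n}{tag}.png",p[:,:,::-1]); np.save(f"pics/{n}{tag}.npy",d); W=world(n,d)
    print(n,"battens")
    for r in rects(n,p,d,wood(p)&(W[...,2]>.008)&(W[...,2]<.022)):
        if r[1][0]>.2 and r[1][0]<.75: print(*r)
    g=p.astype(int)
    X=lambda a,b,c,e:(W[...,0]>a)&(W[...,0]<b)&(W[...,1]>c)&(W[...,1]<e)
    print("tray")
    for r in rects(n,p,d,(W[...,2]>.02)&(W[...,2]<.035)&X(.35,.7,-.35,-.02)): print(*r)
    print("pad")
    for r in rects(n,p,d,(g.max(-1)<140)&(W[...,2]>.02)&(W[...,2]<.036)&X(.4,.65,-.26,-.03)): print(*r)
    print("handle")
    for r in rects(n,p,d,(W[...,2]>.05)&(W[...,2]<.08)&X(.4,.62,-.06,.05)): print(*r)
E
python3 look.py 1
```

```text
top battens
424 [0.6154 0.2728] 0.0144 [138.  36.] -11.5 [0.6146 0.2724]
420 [0.6088 0.3508] 0.0142 [138.  36.] 7.4 [0.6076 0.3502]
360 [0.6156 0.1845] 0.0141 [121.  35.] -3.1 [0.616  0.1844]
87 [0.4258 0.0843] 0.0134 [71. 18.] 9.6 [0.4178 0.0819]
tray
3867 [ 0.5235 -0.1321] 0.0268 [229. 210.] -84.9 [ 0.5233 -0.1426]
pad
1056 [ 0.5237 -0.1554] 0.029 [110. 108.] -84.6 [ 0.5235 -0.1555]
handle
88 [ 0.5113 -0.0015] 0.0699 [68. 12.] 5.3 [ 0.5107 -0.0011]
scene battens
144 [0.4136 0.1986] 0.0151 [80. 27.] 7.6 [0.4096 0.1985]
518 [0.4573 0.0981] 0.0152 [140.  36.] 10.3 [0.4606 0.0979]
197 [0.4869 0.1951] 0.0154 [52. 36.] 1.9 [0.4887 0.1952]
610 [0.6098 0.3499] 0.0153 [138.  38.] 7.2 [0.613  0.3496]
608 [0.6164 0.2719] 0.0152 [141.  37.] -12.2 [0.6188 0.2708]
627 [0.6068 0.1848] 0.0151 [141.  38.] -3.2 [0.6113 0.1834]
tray
5429 [ 0.5195 -0.1326] 0.0276 [229. 217.] -85.2 [ 0.53   -0.1442]
pad
1501 [ 0.5243 -0.1558] 0.03 [113. 109.] 5.3 [ 0.527  -0.1562]
handle
147 [ 0.5097 -0.0024] 0.0699 [72. 13.] 4.6 [ 0.5156 -0.0028]
```

```bash
python3 plan.py '[[0.4571,0.0983,0.1,190.4,0.3],[0.4571,0.0983,0.03,190.4,0.3],[0.4571,0.0983,0.002,190.4,0.3,1.5]]'
```

```text
[[0,0,-0.03,0.26,-2.16,2.3,0.3],[0,0,-0.03,0.32,-2.15,2.29,0.3],[0,0,-0.03,0.38,-2.14,2.3,0.3],[0,0,0,0,0,3.5,0.3],[0,0,0,0,0,3.5,0.3],[0,0,0,0,0,1.4,0.3],[0,0,0,0,0,1.4,0.3]]
```

Call:
{"api": "apply_moves", "payload": {"steps": [[0, 0, -0.03, 0.26, -2.16, 2.3, 0.3], [0, 0, -0.03, 0.32, -2.15, 2.29, 0.3], [0, 0, -0.03, 0.38, -2.14, 2.3, 0.3], [0, 0, 0, 0, 0, 3.5, 0.3], [0, 0, 0, 0, 0, 3.5, 0.3], [0, 0, 0, 0, 0, 1.4, 0.3], [0, 0, 0, 0, 0, 1.4, 0.3], [0, 0, 0, 0, 0, 0, 0.3]]}}

```text
t: 7.0
tcp_pos: [0.4575, 0.0942, 0.0001]
tool_rot: [3.141, -0.003, -2.964]
contact_force: [-0.2, -0.2, 0.4]
opening: 0.652
finger_force: 0.0
```

Call:
{"api": "apply_moves", "payload": {"steps": [[0, 0, 0, 0, 0, 0, -1], [0, 0, 0, 0, 0, 0, -1], [0, 0, 0, 0, 0, 0, -1], [0, 0, 0, 0, 0, 0, -1]]}}

```text
t: 7.4
tcp_pos: [0.4591, 0.0943, 0.0026]
tool_rot: [-3.141, 0.002, -2.964]
contact_force: [-2.3, 0.3, 7.1]
opening: 0.405
finger_force: 60.6
```

Call:
{"api": "apply_moves", "payload": {"steps": [[0, 0, 0, 0, 0, -2, -1], [0, 0, 0, 0, 0, -4, -1], [0, 0, 0, 0, 0, -4, -1], [0, 0, 0, 0, 0, -3, -1], [0, 0, 0, 0, 0, 0, -1], [0, 0, 0, 0, 0, 0, -1]]}}

```text
t: 8.0
tcp_pos: [0.4586, 0.0943, 0.132]
tool_rot: [-3.141, 0.001, -2.964]
contact_force: [-0.3, -0.1, -1.7]
opening: 0.397
finger_force: 60.1
```

```bash
python3 plan.py '[[0.5286,-0.1924,0.13,185.1,-1,4]]'
```

```text
[[0,0,0.011,-0.23,-3.68,0.02,-1],[0,0,0.011,-0.27,-3.68,0.03,-1],[0,0,0.011,-0.31,-3.68,0.02,-1],[0,0,0.011,-0.35,-3.67,0.03,-1],[0,0,0.011,-0.39,-3.67,0.02,-1],[0,0,0.011,-0.43,-3.66,0.03,-1],[0,0,0.011,-0.47,-3.66,0.02,-1],[0,0,0.011,-0.52,-3.65,0.03,-1]]
```

Call:
{"api": "apply_moves", "payload": {"steps": [[0, 0, 0.011, -0.23, -3.68, 0.02, -1], [0, 0, 0.011, -0.27, -3.68, 0.03, -1], [0, 0, 0.011, -0.31, -3.68, 0.02, -1], [0, 0, 0.011, -0.35, -3.67, 0.03, -1], [0, 0, 0.011, -0.39, -3.67, 0.02, -1], [0, 0, 0.011, -0.43, -3.66, 0.03, -1], [0, 0, 0.011, -0.47, -3.66, 0.02, -1], [0, 0, 0.011, -0.52, -3.65, 0.03, -1]]}}

```text
t: 8.8
tcp_pos: [0.528, -0.1937, 0.1279]
tool_rot: [3.14, -0.002, -3.053]
contact_force: [0.8, 0.5, -1.1]
opening: 0.399
finger_force: 65.1
```

Call:
{"api": "apply_moves", "payload": {"steps": [[0, 0, 0, 0, 0, 0, -1], [0, 0, 0, 0, 0, 0, -1]]}}

```text
t: 9.0
tcp_pos: [0.5278, -0.1926, 0.1278]
tool_rot: [3.14, -0.002, -3.054]
contact_force: [-0.4, 0.5, -0.6]
opening: 0.396
finger_force: 65.2
```

```bash
cat > held.py <<'E'
import sys
from h import *
s=bot.observe(); t=s["tcp_pos"]; yaw=s["tool_rot"][2]
p,d=vision.snapshot("scene"); W=world("scene",d); z=t[2]
m=wood(p)&(abs(W[...,2]-z-.005)<.03)&(np.hypot(W[...,0]-t[0],W[...,1]-t[1])<.11)
P=W[m]; print("tcp",t.round(4),"yaw",np.degrees(yaw).round(2),"n",m.sum(),"z pct",np.percentile(P[:,2],[5,50,95]).round(4))
(c,sz,a)=cv2.minAreaRect((P[:,:2]*1000).astype(np.float32)); print(np.round(c,1),np.round(sz,1),a)
q=(P[:,:2]-t[:2])@np.array([[np.cos(yaw),np.sin(yaw)],[np.sin(yaw),-np.cos(yaw)]]).T
print("tool x range",np.percentile(q[:,0],[1,99]).round(4),"tool y",np.percentile(q[:,1],[1,99]).round(4))
E
python3 held.py; python3 plan.py '[[0.5286,-0.1924,0.06,185.1,-1,4],[0.5286,-0.1924,0.033,185.1,-1,1]]'
```

```text
tcp [ 0.5278 -0.1926  0.1278] yaw -174.96 n 299 z pct [0.1367 0.14   0.1424]
[ 534.7 -190.7] [120.2  35.2] 5.02910852432251
tool x range [-0.0667  0.048 ] tool y [-0.0157  0.0187]
[[0,0,0,-0.04,-0.03,3.41,-1],[0,0,0,-0.03,-0.03,3.41,-1],[0,0,0,0,0,0.9,-1],[0,0,0,0,0,0.9,-1],[0,0,0,0,0,0.9,-1]]
```

Call:
{"api": "apply_moves", "payload": {"steps": [[0, 0, 0, -0.04, -0.03, 3.4, -1], [0, 0, 0, -0.03, 0, 3.4, -1], [0, 0, 0, 0, 0, 0.9, -1], [0, 0, 0, 0, 0, 0.9, -1], [0, 0, 0, 0, 0, 0.5, -1], [0, 0, 0, 0, 0, 0.3, -1], [0, 0, 0, 0, 0, 0, -1]]}}

```text
t: 9.75
tcp_pos: [0.5294, -0.1927, 0.036]
tool_rot: [-3.141, 0.001, -3.052]
contact_force: [-0.3, 0.8, -0.6]
opening: 0.4
finger_force: 65.2
```

Call:
{"api": "apply_moves", "payload": {"steps": [[0, 0, 0, 0, 0, 0.2, -1], [0, 0, 0, 0, 0, 0, -1], [0, 0, 0, 0, 0, 0, -1]]}}

```text
t: 10.05
tcp_pos: [0.5293, -0.1927, 0.0338]
tool_rot: [-3.141, 0.0, -3.052]
contact_force: [0.5, -0.0, -0.9]
opening: 0.403
finger_force: 65.2
```

Call:
{"api": "apply_moves", "payload": {"steps": [[0, 0, 0, 0, 0, 0.15, -1], [0, 0, 0, 0, 0, 0, -1], [0, 0, 0, 0, 0, 0, -1]]}}

```text
t: 10.35
tcp_pos: [0.5291, -0.1926, 0.032]
tool_rot: [-3.142, -0.0, -3.052]
contact_force: [0.1, 0.5, -0.9]
opening: 0.398
finger_force: 65.2
```

Call:
{"api": "apply_moves", "payload": {"steps": [[0, 0, 0, 0, 0, 0.15, -1], [0, 0, 0, 0, 0, 0, -1], [0, 0, 0, 0, 0, 0, -1]]}}

```text
t: 10.65
tcp_pos: [0.5293, -0.193, 0.0316]
tool_rot: [-3.141, 0.0, -3.052]
contact_force: [-6.1, 0.1, 15.2]
opening: 0.399
finger_force: 67.0
```

Call:
{"api": "apply_moves", "payload": {"steps": [[0, 0, 0, 0, 0, 0, 0.1], [0, 0, 0, 0, 0, 0, 0.1], [0, 0, 0, 0, 0, -1, 0.1], [0, 0, 0, 0, 0, -4, 0.1], [0, 0, 0, 0, 0, -4, 0.1], [0, 0, 0, 0, 0, -3, 0.1], [0, 0, 0, 0, 0, 0, 0.1], [0, 0, 0, 0, 0, 0, 0.1]]}}

```text
t: 11.45
tcp_pos: [0.5293, -0.1927, 0.1513]
tool_rot: [-3.141, 0.001, -3.052]
contact_force: [-0.6, -0.7, -0.4]
opening: 0.547
finger_force: 0.0
```

```bash
python3 plan.py '[[0.4415,0.1,0.15,183,0.3]]'
```

```text
[[0,0,0.005,0.88,4.28,0.02,0.3],[0,0,0.005,0.9,4.27,0.02,0.3],[0,0,0.005,0.92,4.27,0.02,0.3],[0,0,0.005,0.94,4.26,0.02,0.3],[0,0,0.006,0.96,4.26,0.02,0.3],[0,0,0.005,0.99,4.25,0.01,0.3],[0,0,0.006,1,4.24,0.02,0.3]]
```

Call:
{"api": "apply_moves", "payload": {"steps": [[0, 0, 0.005, 0.88, 4.28, 0.02, 0.3], [0, 0, 0.005, 0.9, 4.27, 0.02, 0.3], [0, 0, 0.005, 0.92, 4.27, 0.02, 0.3], [0, 0, 0.005, 0.94, 4.26, 0.02, 0.3], [0, 0, 0.006, 0.96, 4.26, 0.02, 0.3], [0, 0, 0.005, 0.99, 4.25, 0.01, 0.3], [0, 0, 0.006, 1, 4.24, 0.02, 0.3], [0, 0, 0, 0, 0, 0, 0.3]]}}

```text
t: 12.25
tcp_pos: [0.4394, 0.1038, 0.1483]
tool_rot: [3.141, -0.002, -3.085]
contact_force: [0.3, -0.2, -0.5]
opening: 0.654
finger_force: 0.0
```

```bash
cat >> look.py <<'E'
    print("stack")
    for lo,hi in((.036,.05),(.05,.064),(.064,.078),(.078,.092)):
        for r in rects(n,p,d,wood(p)&(W[...,2]>lo)&(W[...,2]<hi)&X(.35,.7,-.45,.02)): print(lo,*r)
E
python3 look.py 2; python3 plan.py '[[0.4418,0.1942,0.1,182.2,0.3],[0.4418,0.1942,0.03,182.2,0.3],[0.4418,0.1942,0.003,182.2,0.3,1.5]]'
```

```text
top battens
422 [0.6152 0.2728] 0.0142 [138.  36.] -12.2 [0.6147 0.2725]
420 [0.6088 0.3506] 0.0147 [139.  36.] 7.0 [0.6084 0.3502]
425 [0.607  0.1849] 0.014 [138.  36.] -3.1 [0.6066 0.1846]
tray
3391 [ 0.5236 -0.1322] 0.0266 [229. 210.] -85.0 [ 0.5224 -0.136 ]
pad
724 [ 0.5182 -0.1386] 0.029 [125.  74.] 5.0 [ 0.5218 -0.1386]
handle
86 [ 0.5112 -0.0018] 0.0691 [68. 12.] 5.0 [ 0.5107 -0.0014]
stack
0.036 441 [ 0.5277 -0.1907] 0.0426 [137.  35.] 5.3 [ 0.5272 -0.1911]
scene battens
463 [0.4447 0.1937] 0.0151 [138.  36.] 2.2 [0.4503 0.1941]
606 [0.6086 0.3503] 0.0153 [140.  38.] 7.5 [0.6131 0.3496]
615 [0.6158 0.2718] 0.0153 [139.  37.] -12.4 [0.619  0.2708]
626 [0.6079 0.1839] 0.015 [141.  37.] -2.7 [0.6114 0.1834]
tray
4751 [ 0.5202 -0.1325] 0.0274 [229. 216.] -84.9 [ 0.5315 -0.1377]
pad
1026 [ 0.5308 -0.1547] 0.0299 [127. 107.] 4.5 [ 0.528  -0.1399]
handle
147 [ 0.5092 -0.0026] 0.0697 [73. 13.] 5.2 [ 0.5151 -0.0031]
stack
0.036 592 [ 0.5287 -0.191 ] 0.0437 [138.  34.] 5.2 [ 0.5337 -0.1905]
[[0,0,0.005,-0.2,3.11,1.61,0.3],[0,0,0.006,-0.19,3.11,1.61,0.3],[0,0,0.005,-0.17,3.11,1.62,0.3],[0,0,0,0,0,3.5,0.3],[0,0,0,0,0,3.5,0.3],[0,0,0,0,0,1.35,0.3],[0,0,0,0,0,1.35,0.3]]
```

Call:
{"api": "apply_moves", "payload": {"steps": [[0, 0, 0.005, -0.2, 3.11, 1.61, 0.3], [0, 0, 0.006, -0.19, 3.11, 1.61, 0.3], [0, 0, 0.005, -0.17, 3.11, 1.62, 0.3], [0, 0, 0, 0, 0, 3.5, 0.3], [0, 0, 0, 0, 0, 3.5, 0.3], [0, 0, 0, 0, 0, 1.35, 0.3], [0, 0, 0, 0, 0, 1.35, 0.3], [0, 0, 0, 0, 0, 0, 0.3]]}}

```text
t: 13.15
tcp_pos: [0.4425, 0.1927, 0.0029]
tool_rot: [-3.141, -0.002, -3.106]
contact_force: [-0.5, -0.6, 1.2]
opening: 0.646
finger_force: 0.0
```

Call:
{"api": "apply_moves", "payload": {"steps": [[0, 0, 0, 0, 0, 0, 0.3], [0, 0, 0, 0, 0, 0, -1], [0, 0, 0, 0, 0, 0, -1], [0, 0, 0, 0, 0, 0, -1], [0, 0, 0, 0, 0, 0, -1]]}}

```text
t: 13.65
tcp_pos: [0.4435, 0.1935, 0.0053]
tool_rot: [3.141, 0.002, -3.105]
contact_force: [-3.0, -2.3, 9.7]
opening: 0.401
finger_force: 59.7
```

Call:
{"api": "apply_moves", "payload": {"steps": [[0, 0, 0, 0, 0, -2, -1], [0, 0, 0, 0, 0, -4, -1], [0, 0, 0, 0, 0, -4, -1], [0, 0, 0, 0, 0, -3, -1], [0, 0, 0, 0, 0, 0, -1], [0, 0, 0, 0, 0, 0, -1]]}}

```text
t: 14.25
tcp_pos: [0.4429, 0.1935, 0.1346]
tool_rot: [3.141, 0.002, -3.105]
contact_force: [-1.2, 0.3, -0.5]
opening: 0.396
finger_force: 60.6
```

```bash
python3 plan.py '[[0.5210,-0.1202,0.13,185.1,-1,4.2]]'
```

```text
[[0,0,-0.007,-0.83,-3.95,0.06,-1],[0,0,-0.007,-0.81,-3.96,0.06,-1],[0,0,-0.006,-0.78,-3.97,0.06,-1],[0,0,-0.007,-0.75,-3.97,0.06,-1],[0,0,-0.006,-0.73,-3.98,0.06,-1],[0,0,-0.007,-0.7,-3.98,0.05,-1],[0,0,-0.006,-0.68,-3.98,0.06,-1],[0,0,-0.007,-0.65,-3.99,0.05,-1]]
```

Call:
{"api": "apply_moves", "payload": {"steps": [[0, 0, -0.007, -0.83, -3.95, 0.06, -1], [0, 0, -0.007, -0.81, -3.96, 0.06, -1], [0, 0, -0.006, -0.78, -3.97, 0.06, -1], [0, 0, -0.007, -0.75, -3.97, 0.06, -1], [0, 0, -0.006, -0.73, -3.98, 0.06, -1], [0, 0, -0.007, -0.7, -3.98, 0.05, -1], [0, 0, -0.006, -0.68, -3.98, 0.06, -1], [0, 0, -0.007, -0.65, -3.99, 0.05, -1]]}}

```text
t: 15.05
tcp_pos: [0.5204, -0.1218, 0.128]
tool_rot: [3.141, -0.002, -3.052]
contact_force: [1.3, 0.2, -0.2]
opening: 0.398
finger_force: 60.6
```

Call:
{"api": "apply_moves", "payload": {"steps": [[0, 0, 0, 0, 0, 0, -1], [0, 0, 0, 0, 0, 0, -1], [0, 0, 0, 0, 0, 0, -1]]}}

```text
t: 15.35
tcp_pos: [0.5203, -0.1196, 0.1285]
tool_rot: [3.141, -0.001, -3.052]
contact_force: [-0.0, -0.6, -0.5]
opening: 0.399
finger_force: 60.5
```

```bash
python3 held.py; python3 plan.py '[[0.5223,-0.1201,0.06,185.1,-1,4],[0.5223,-0.1201,0.036,185.1,-1,1]]'
```

```text
tcp [ 0.5203 -0.1196  0.1285] yaw -174.87 n 304 z pct [0.1344 0.1378 0.1404]
[ 527.6 -117.4] [122.6  35.3] 4.158900737762451
tool x range [-0.0678  0.0503] tool y [-0.0166  0.0178]
[[0,0,0.001,-0.09,-0.05,3.44,-1],[0,0,0,-0.09,-0.04,3.44,-1],[0,0,0,0,0,0.8,-1],[0,0,0,0,0,0.8,-1],[0,0,0,0,0,0.8,-1]]
```

Call:
{"api": "apply_moves", "payload": {"steps": [[0, 0, 0, -0.09, -0.05, 3.44, -1], [0, 0, 0, -0.09, -0.04, 3.44, -1], [0, 0, 0, 0, 0, 0.8, -1], [0, 0, 0, 0, 0, 0.8, -1], [0, 0, 0, 0, 0, 0.6, -1], [0, 0, 0, 0, 0, 0.2, -1], [0, 0, 0, 0, 0, 0, -1], [0, 0, 0, 0, 0, 0, -1]]}}

```text
t: 16.2
tcp_pos: [0.523, -0.1212, 0.0371]
tool_rot: [-3.141, 0.001, -3.052]
contact_force: [0.2, -0.3, -0.3]
opening: 0.394
finger_force: 60.5
```

Call:
{"api": "apply_moves", "payload": {"steps": [[0, 0, 0, 0, 0, 0.15, -1], [0, 0, 0, 0, 0, 0, -1], [0, 0, 0, 0, 0, 0, -1]]}}

```text
t: 16.5
tcp_pos: [0.5227, -0.1211, 0.035]
tool_rot: [-3.141, 0.0, -3.052]
contact_force: [-0.2, 0.6, -0.2]
opening: 0.399
finger_force: 60.5
```

Call:
{"api": "apply_moves", "payload": {"steps": [[0, 0, 0, 0.03, 0.1, 0.12, -1], [0, 0, 0, 0, 0, 0, -1], [0, 0, 0, 0, 0, 0, -1]]}}

```text
t: 16.8
tcp_pos: [0.5225, -0.1203, 0.0343]
tool_rot: [-3.141, 0.001, -3.052]
contact_force: [-1.4, -0.2, 7.1]
opening: 0.402
finger_force: 61.4
```

Call:
{"api": "apply_moves", "payload": {"steps": [[0, 0, 0, 0, 0, 0, 0.1], [0, 0, 0, 0, 0, 0, 0.1], [0, 0, 0, 0, 0, -1, 0.1], [0, 0, 0, 0, 0, -4, 0.1], [0, 0, 0, 0, 0, -4, 0.1], [0, 0, 0, 0, 0, -3, 0.1], [0, 0, 0, 0, 0, 0, 0.1], [0, 0, 0, 0, 0, 0, 0.1]]}}

```text
t: 17.6
tcp_pos: [0.5224, -0.1201, 0.1545]
tool_rot: [-3.141, 0.001, -3.052]
contact_force: [-0.3, -0.0, -0.6]
opening: 0.547
finger_force: 0.0
```

```bash
python3 plan.py '[[0.5,0.13,0.16,180,0.3]]'
```

```text
[[0,0,0.015,0,4.18,-0.09,0.3],[0,0,0.015,0.06,4.18,-0.09,0.3],[0,0,0.015,0.13,4.18,-0.09,0.3],[0,0,0.015,0.19,4.18,-0.09,0.3],[0,0,0.015,0.25,4.18,-0.1,0.3],[0,0,0.014,0.31,4.18,-0.09,0.3]]
```

Call:
{"api": "apply_moves", "payload": {"steps": [[0, 0, 0.015, 0, 4.18, -0.09, 0.3], [0, 0, 0.015, 0.06, 4.18, -0.09, 0.3], [0, 0, 0.015, 0.13, 4.18, -0.09, 0.3], [0, 0, 0.015, 0.19, 4.18, -0.09, 0.3], [0, 0, 0.015, 0.25, 4.18, -0.1, 0.3], [0, 0, 0.014, 0.31, 4.18, -0.09, 0.3], [0, 0, 0, 0, 0, 0, 0.3], [0, 0, 0, 0, 0, 0, 0.3]]}}

```text
t: 18.4
tcp_pos: [0.4993, 0.1306, 0.1582]
tool_rot: [-3.141, -0.002, -3.139]
contact_force: [0.3, -0.9, -0.6]
opening: 0.65
finger_force: 0.0
```

```bash
python3 look.py 3; python3 plan.py '[[0.6070,0.1847,0.1,176.9,0.3],[0.6070,0.1847,0.03,176.9,0.3],[0.6070,0.1847,0.006,176.9,0.3,1.3]]'
```

```text
top battens
235 [0.6379 0.268 ] 0.014 [91. 36.] -12.5 [0.6442 0.2669]
422 [0.6093 0.3507] 0.0144 [139.  36.] 7.4 [0.6082 0.3503]
203 [0.6423 0.183 ] 0.0142 [67. 35.] -3.0 [0.6431 0.1829]
tray
2913 [ 0.5234 -0.1321] 0.0262 [229. 210.] -84.8 [ 0.5224 -0.1383]
pad
345 [ 0.525  -0.1566] 0.0292 [110.  36.] 5.0 [ 0.5235 -0.1572]
handle
87 [ 0.5112 -0.0014] 0.0697 [68. 12.] 5.0 [ 0.5116 -0.0011]
stack
0.036 429 [ 0.5276 -0.1907] 0.0427 [137.  35.] 5.1 [ 0.5272 -0.1907]
0.036 439 [ 0.5215 -0.1184] 0.0431 [137.  35.] 4.8 [ 0.5209 -0.1185]
scene battens
609 [0.6091 0.3495] 0.0156 [139.  38.] 6.8 [0.6131 0.3495]
608 [0.6157 0.2719] 0.0152 [139.  37.] -12.6 [0.6188 0.2708]
629 [0.6067 0.1836] 0.0152 [140.  38.] -2.1 [0.6115 0.1833]
tray
4105 [ 0.5193 -0.1325] 0.0272 [229. 216.] -84.9 [ 0.5343 -0.14  ]
pad
534 [ 0.5365 -0.1577] 0.03 [136.  64.] -12.7 [ 0.5319 -0.1573]
handle
149 [ 0.5107 -0.0025] 0.0699 [72. 12.] 4.9 [ 0.5161 -0.0029]
stack
0.036 569 [ 0.5227 -0.1194] 0.0439 [137.  34.] 5.0 [ 0.527  -0.1188]
0.036 593 [ 0.5299 -0.1905] 0.0437 [139.  34.] 5.0 [ 0.5337 -0.1902]
[[0,0,0.018,-3.58,1.85,1.95,0.3],[0,0,0.018,-3.54,1.91,1.95,0.3],[0,0,0.018,-3.51,1.97,1.95,0.3],[0,0,0,0,0,3.5,0.3],[0,0,0,0,0,3.5,0.3],[0,0,0,0,0,1.2,0.3],[0,0,0,0,0,1.2,0.3]]
```

Call:
{"api": "apply_moves", "payload": {"steps": [[0, 0, 0.018, -3.58, 1.85, 1.95, 0.3], [0, 0, 0.018, -3.54, 1.91, 1.95, 0.3], [0, 0, 0.018, -3.51, 1.97, 1.95, 0.3], [0, 0, 0, 0, 0, 3.5, 0.3], [0, 0, 0, 0, 0, 3.5, 0.3], [0, 0, 0, 0, 0, 1.2, 0.3], [0, 0, 0, 0, 0, 1.2, 0.3], [0, 0, 0, 0, 0, 0, 0.3]]}}

```text
t: 19.3
tcp_pos: [0.6071, 0.1847, 0.0063]
tool_rot: [-3.141, -0.001, 3.087]
contact_force: [-0.1, 0.3, 0.2]
opening: 0.651
finger_force: 0.0
```

Call:
{"api": "apply_moves", "payload": {"steps": [[0, 0, 0, 0, 0, 0, 0.3], [0, 0, 0, 0, 0, 0, -1], [0, 0, 0, 0, 0, 0, -1], [0, 0, 0, 0, 0, 0, -1], [0, 0, 0, 0, 0, 0, -1]]}}

```text
t: 19.8
tcp_pos: [0.608, 0.1855, 0.0086]
tool_rot: [3.141, 0.002, 3.088]
contact_force: [-1.7, -0.9, 9.5]
opening: 0.392
finger_force: 59.3
```

Call:
{"api": "apply_moves", "payload": {"steps": [[0, 0, 0, 0, 0, -2, -1], [0, 0, 0, 0, 0, -4, -1], [0, 0, 0, 0, 0, -4, -1], [0, 0, 0, 0, 0, -4, -1], [0, 0, 0, 0, 0, 0, -1], [0, 0, 0, 0, 0, 0, -1]]}}

```text
t: 20.4
tcp_pos: [0.6076, 0.1855, 0.1482]
tool_rot: [3.141, 0.003, 3.088]
contact_force: [-1.0, 0.6, -1.8]
opening: 0.393
finger_force: 60.1
```

```bash
python3 plan.py '[[0.5609,-0.1538,0.15,95.1,-1,4.2]]'
```

```text
[[0,0,0.143,0.28,-3.41,-0.02,-1],[0,0,0.143,-0.2,-3.42,-0.02,-1],[0,0,0.143,-0.69,-3.36,-0.02,-1],[0,0,0.143,-1.16,-3.22,-0.02,-1],[0,0,0.143,-1.61,-3.02,-0.02,-1],[0,0,0.143,-2.02,-2.76,-0.02,-1],[0,0,0.143,-2.4,-2.45,-0.01,-1],[0,0,0.142,-2.72,-2.08,-0.02,-1]]
[[0,0,0.143,-2.99,-1.68,-0.01,-1],[0,0,0.142,-3.2,-1.23,-0.02,-1]]
```

Call:
{"api": "apply_moves", "payload": {"steps": [[0, 0, 0.143, 0.28, -3.41, -0.02, -1], [0, 0, 0.143, -0.2, -3.42, -0.02, -1], [0, 0, 0.143, -0.69, -3.36, -0.02, -1], [0, 0, 0.143, -1.16, -3.22, -0.02, -1], [0, 0, 0.143, -1.61, -3.02, -0.02, -1], [0, 0, 0.143, -2.02, -2.76, -0.02, -1], [0, 0, 0.143, -2.4, -2.45, -0.01, -1], [0, 0, 0.142, -2.72, -2.08, -0.02, -1]]}}

```text
t: 21.2
tcp_pos: [0.569, -0.0872, 0.1471]
tool_rot: [-3.14, -0.001, 1.939]
contact_force: [-0.2, 0.2, -0.1]
opening: 0.388
finger_force: 60.1
```

Call:
{"api": "apply_moves", "payload": {"steps": [[0, 0, 0.143, -2.99, -1.68, -0.01, -1], [0, 0, 0.142, -3.2, -1.23, -0.02, -1], [0, 0, 0, 0, 0, 0, -1], [0, 0, 0, 0, 0, 0, -1], [0, 0, 0, 0, 0, 0, -1]]}}

```text
t: 21.7
tcp_pos: [0.5603, -0.1532, 0.1479]
tool_rot: [-3.141, -0.001, 1.662]
contact_force: [-0.0, 0.1, -0.2]
opening: 0.397
finger_force: 60.1
```

```bash
python3 held.py; python3 plan.py '[[0.5609,-0.1548,0.08,95.1,-1,4],[0.5609,-0.1548,0.053,95.1,-1,1]]'
```

```text
tcp [ 0.5603 -0.1532  0.1479] yaw 95.2 n 261 z pct [0.1507 0.1538 0.1564]
[ 562.4 -149.4] [ 35.  135.6] 4.836328506469727
tool x range [-0.0636  0.0704] tool y [-0.0139  0.019 ]
[[0,0,0.001,-0.09,0.01,3.4,-1],[0,0,0.001,-0.09,0.02,3.41,-1],[0,0,0,0,0,0.9,-1],[0,0,0,0,0,0.9,-1],[0,0,0,0,0,0.9,-1]]
```

Call:
{"api": "apply_moves", "payload": {"steps": [[0, 0, 0, -0.12, 0.01, 3.4, -1], [0, 0, 0, -0.12, 0.02, 3.4, -1], [0, 0, 0, 0, 0, 0.9, -1], [0, 0, 0, 0, 0, 0.9, -1], [0, 0, 0, 0, 0, 0.7, -1], [0, 0, 0, 0, 0, 0.2, -1], [0, 0, 0, 0, 0, 0, -1], [0, 0, 0, 0, 0, 0, -1]]}}

```text
t: 22.55
tcp_pos: [0.5614, -0.1564, 0.0543]
tool_rot: [3.141, 0.001, 1.66]
contact_force: [0.5, -0.1, -1.0]
opening: 0.391
finger_force: 60.1
```

Call:
{"api": "apply_moves", "payload": {"steps": [[0, 0, 0, 0, 0, 0.15, -1], [0, 0, 0, 0, 0, 0, -1], [0, 0, 0, 0, 0, 0, -1]]}}

```text
t: 22.85
tcp_pos: [0.561, -0.1563, 0.0521]
tool_rot: [3.142, 0.0, 1.66]
contact_force: [-0.1, -0.9, -0.0]
opening: 0.392
finger_force: 60.1
```

Call:
{"api": "apply_moves", "payload": {"steps": [[0, 0, 0, 0.06, 0, 0.12, -1], [0, 0, 0, 0, 0, 0, -1], [0, 0, 0, 0, 0, 0, -1]]}}

```text
t: 23.15
tcp_pos: [0.5611, -0.156, 0.0515]
tool_rot: [3.141, 0.001, 1.66]
contact_force: [-3.4, -0.8, 8.5]
opening: 0.39
finger_force: 61.2
```

Call:
{"api": "apply_moves", "payload": {"steps": [[0, 0, 0, 0, 0, 0, 0.1], [0, 0, 0, 0, 0, 0, 0.1], [0, 0, 0, 0, 0, -1, 0.1], [0, 0, 0, 0, 0, -4, 0.1], [0, 0, 0, 0, 0, -4, 0.1], [0, 0, 0, 0, 0, -3, 0.1], [0, 0, 0, 0, 0, 0, 0.1], [0, 0, 0, 0, 0, 0, 0.1]]}}

```text
t: 23.95
tcp_pos: [0.5611, -0.1557, 0.1716]
tool_rot: [3.141, 0.001, 1.66]
contact_force: [-0.2, -0.3, -0.8]
opening: 0.552
finger_force: 0.0
```

```bash
python3 plan.py '[[0.5,0.16,0.17,165,0.3]]'
```

```text
[[0,0,-0.136,3.55,-0.36,0.02,0.3],[0,0,-0.135,3.57,0.12,0.02,0.3],[0,0,-0.136,3.52,0.6,0.02,0.3],[0,0,-0.135,3.41,1.07,0.02,0.3],[0,0,-0.136,3.23,1.52,0.02,0.3],[0,0,-0.135,3,1.95,0.01,0.3],[0,0,-0.136,2.71,2.33,0.02,0.3],[0,0,-0.135,2.37,2.68,0.01,0.3]]
[[0,0,-0.136,1.98,2.97,0.02,0.3]]
```

Call:
{"api": "apply_moves", "payload": {"steps": [[0, 0, -0.136, 3.55, -0.36, 0.02, 0.3], [0, 0, -0.135, 3.57, 0.12, 0.02, 0.3], [0, 0, -0.136, 3.52, 0.6, 0.02, 0.3], [0, 0, -0.135, 3.41, 1.07, 0.02, 0.3], [0, 0, -0.136, 3.23, 1.52, 0.02, 0.3], [0, 0, -0.135, 3, 1.95, 0.01, 0.3], [0, 0, -0.136, 2.71, 2.33, 0.02, 0.3], [0, 0, -0.135, 2.37, 2.68, 0.01, 0.3]]}}

```text
t: 24.75
tcp_pos: [0.5056, 0.1262, 0.1682]
tool_rot: [-3.141, -0.002, 2.749]
contact_force: [0.1, 0.4, 0.4]
opening: 0.65
finger_force: 0.0
```

Call:
{"api": "apply_moves", "payload": {"steps": [[0, 0, -0.136, 1.98, 2.97, 0.02, 0.3], [0, 0, 0, 0, 0, 0, 0.3], [0, 0, 0, 0, 0, 0, 0.3]]}}

```text
t: 25.05
tcp_pos: [0.4993, 0.1605, 0.1682]
tool_rot: [-3.141, -0.002, 2.88]
contact_force: [-0.0, 1.1, 0.1]
opening: 0.647
finger_force: 0.0
```

```bash
python3 look.py 4; python3 plan.py '[[0.6152,0.2726,0.1,167.9,0.3],[0.6152,0.2726,0.03,167.9,0.3],[0.6152,0.2726,0.004,167.9,0.3,1.3]]'
```

```text
top battens
485 [0.6436 0.2842] 0.0144 [87. 71.] -7.8 [0.6435 0.2841]
tray
2693 [ 0.5238 -0.1321] 0.0262 [229. 211.] -84.8 [ 0.5184 -0.1356]
pad
246 [ 0.5077 -0.1583] 0.0291 [76. 35.] 4.0 [ 0.5082 -0.1583]
handle
88 [ 0.5113 -0.0014] 0.0698 [68. 12.] 5.4 [ 0.5107 -0.0011]
stack
0.036 293 [ 0.5042 -0.1921] 0.0428 [90. 35.] 4.8 [ 0.5049 -0.1926]
0.036 289 [ 0.498  -0.1199] 0.043 [90. 35.] 4.1 [ 0.4982 -0.1204]
0.05 454 [ 0.5637 -0.1513] 0.0569 [138.  36.] -85.2 [ 0.5628 -0.151 ]
scene battens
1221 [0.6152 0.2866] 0.0153 [145.  73.] -6.8 [0.6186 0.286 ]
tray
3689 [ 0.5205 -0.1325] 0.027 [229. 216.] -85.1 [ 0.5337 -0.1383]
pad
209 [ 0.4943 -0.1578] 0.0298 [52. 36.] 5.1 [ 0.4948 -0.1578]
122 [ 0.5802 -0.1684] 0.0299 [73. 26.] -64.7 [ 0.581  -0.1633]
handle
144 [ 0.5097 -0.0024] 0.0695 [70. 13.] 4.8 [ 0.5147 -0.0029]
stack
0.036 282 [ 0.4921 -0.1219] 0.044 [77. 33.] 4.7 [ 0.4929 -0.1216]
0.036 295 [ 0.4973 -0.1935] 0.044 [77. 34.] 5.6 [ 0.4986 -0.1934]
0.036 99 [ 0.5828 -0.1138] 0.0435 [34. 19.] -86.2 [ 0.5829 -0.1137]
0.036 101 [ 0.5883 -0.1861] 0.0435 [36. 18.] -86.7 [ 0.5888 -0.1859]
0.05 714 [ 0.5619 -0.1521] 0.0576 [135.  40.] -85.7 [ 0.5638 -0.1525]
[[0,0,-0.013,-2.05,3.49,1.71,0.3],[0,0,-0.013,-2.09,3.46,1.71,0.3],[0,0,-0.013,-2.14,3.43,1.71,0.3],[0,0,-0.013,-2.19,3.4,1.72,0.3],[0,0,0,0,0,3.5,0.3],[0,0,0,0,0,3.5,0.3],[0,0,0,0,0,1.3,0.3],[0,0,0,0,0,1.3,0.3]]
```

Run:
```python
import cv2
a=cv2.imread("pics/scene4.png")[180:280,280:430]; b=cv2.imread("pics/top4.png")[170:270,160:310]
f=lambda x:cv2.resize(x,(400,267),interpolation=cv2.INTER_CUBIC)
import numpy as np
cv2.imwrite("pics/c2.png",np.hstack([f(a),f(b)]))
```

```text
(no output)
```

View pics/c2.png

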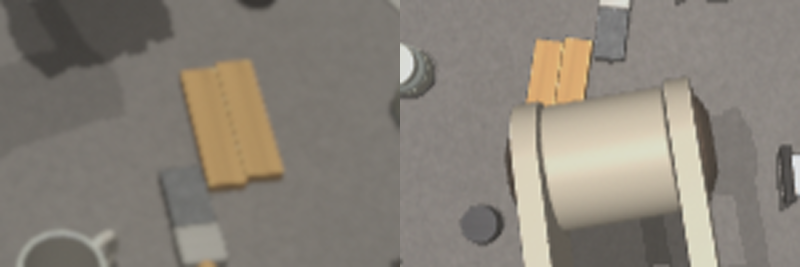

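```bash
cat > two.py <<'E'
import sys
from h import *
n="scene"; t=sys.argv[1]
p=cv2.imread(f"pics/{n}{t}.png")[:,:,::-1]; d=np.load(f"pics/{n}{t}.npy"); W=world(n,d)
m=wood(p)&(W[...,2]>.008)&(W[...,2]<.022)&(W[...,0]>.5)&(W[...,0]<.72)&(W[...,1]>.2)&(W[...,1]<.45); P=W[m][:,:2]
for th in np.radians([-4,-6,-8,-10,-12,-14]):
    e=np.array([np.cos(th),np.sin(th)]); q=np.c_[P@e,P@[-e[1],e[0]]]
    lo,hi=np.percentile(q[:,1],[.7,99.3]); mid=(lo+hi)/2; A=q[q[:,1]<mid-.003]; B=q[q[:,1]>mid+.003]
    R=np.c_[e,[-e[1],e[0]]].T
    ax=np.percentile(A[:,0],[1,99]); bx=np.percentile(B[:,0],[1,99])
    print(np.degrees(th).round(),"w",((hi-lo)*1000).round(1),"lenA",(ax*1000).round(),"lenB",(bx*1000).round(),"A",(np.array([ax.mean(),lo+.018])@R).round(4),"B",(np.array([bx.mean(),hi-.018])@R).round(4))
E
python3 two.py 4
```

```text
-4.0 w 74.2 lenA [528. 663.] lenB [523. 659.] A [0.6157 0.2673] B [0.6139 0.3057]
-6.0 w 71.5 lenA [517. 652.] lenB [511. 647.] A [0.6158 0.2687] B [0.6139 0.3047]
-8.0 w 71.2 lenA [505. 640.] lenB [498. 634.] A [0.6159 0.2691] B [0.614  0.3049]
-10.0 w 72.1 lenA [492. 628.] lenB [484. 620.] A [0.6155 0.2683] B [0.6141 0.3052]
-12.0 w 74.7 lenA [477. 614.] lenB [469. 607.] A [0.6147 0.2671] B [0.6151 0.3066]
-14.0 w 77.7 lenA [463. 600.] lenB [454. 593.] A [0.6143 0.2655] B [0.6167 0.3079]
```

```bash
python3 plan.py '[[0.614,0.307,0.1,172.5,-1],[0.614,0.307,0.024,172.5,-1]]'
```

```text
[[0,0,-0.027,-1.44,3.45,1.37,-1],[0,0,-0.026,-1.53,3.41,1.37,-1],[0,0,-0.027,-1.62,3.36,1.37,-1],[0,0,-0.026,-1.71,3.32,1.37,-1],[0,0,-0.027,-1.79,3.27,1.37,-1],[0,0,0,0,0,3.8,-1],[0,0,0,0,0,3.8,-1]]
```

Call:
{"api": "apply_moves", "payload": {"steps": [[0, 0, -0.027, -1.44, 3.45, 1.37, -1], [0, 0, -0.026, -1.53, 3.41, 1.37, -1], [0, 0, -0.027, -1.62, 3.36, 1.37, -1], [0, 0, -0.026, -1.71, 3.32, 1.37, -1], [0, 0, -0.027, -1.79, 3.27, 1.37, -1], [0, 0, 0, 0, 0, 3.8, -1], [0, 0, 0, 0, 0, 3.8, -1]], "grip_force": 60}}

```text
t: 25.85
tcp_pos: [0.6148, 0.3073, 0.023]
tool_rot: [-3.142, 0.0, 3.011]
contact_force: [0.5, -0.2, -0.8]
opening: -0.002
finger_force: 0.0
```

Call:
{"api": "apply_moves", "payload": {"steps": [[0, 0, 0, 0, 0, 0.4, -1], [0, 0, 0, 0, 0, 0, -1], [0, 0, 0, 0, 0, 0, -1]]}}

```text
t: 26.15
tcp_pos: [0.6151, 0.3075, 0.023]
tool_rot: [3.141, 0.002, 3.012]
contact_force: [1.0, 0.1, 0.6]
opening: -0.0
finger_force: 0.0
```

Call:
{"api": "apply_moves", "payload": {"steps": [[0, 0, 0, 0, 0, 0.6, -1], [0, 0, 0, 0, 0, 0, -1], [0, 0, 0, 0, 0, 0, -1]]}}

```text
t: 26.45
tcp_pos: [0.6141, 0.3078, 0.0153]
tool_rot: [3.141, 0.001, 3.013]
contact_force: [0.5, -0.2, 0.2]
opening: -0.003
finger_force: 0.0
```

Call:
{"api": "apply_moves", "payload": {"steps": [[0, 0, 0, 0, 0, 0.2, -1], [0, 0, 0, 0, 0, 0, -1], [0, 0, 0, 0, 0, 0, -1]]}}

```text
t: 26.75
tcp_pos: [0.6143, 0.308, 0.014]
tool_rot: [3.141, 0.001, 3.013]
contact_force: [-3.9, -1.6, 12.1]
opening: 0.001
finger_force: 6.2
```

Contact at 12 N; drag toward +y.

Call:
{"api": "apply_moves", "payload": {"steps": [[0, 0, 0, 0, 0.3, 0.03, -1], [0, 0, 0, 0, 0.5, 0, -1], [0, 0, 0, 0, 0.8, 0, -1], [0, 0, 0, 0, 0.8, 0, -1], [0, 0, 0, 0, 0.8, 0, -1], [0, 0, 0, 0, 0.8, 0, -1], [0, 0, 0, 0, 0.5, 0, -1], [0, 0, 0, 0, 0, 0, -1]]}}

```text
t: 27.55
tcp_pos: [0.6207, 0.353, 0.0141]
tool_rot: [3.141, 0.003, 3.013]
contact_force: [1.0, 0.3, 11.5]
opening: -0.001
finger_force: 5.9
```

Call:
{"api": "apply_moves", "payload": {"steps": [[0, 0, 0, 0, 0, -3, 0.3], [0, 0, 0, 0, 0, -4, 0.3], [0, 0, 0, 3, 0, -4, 0.3], [0, 0, 0, 4.5, 0, -1, 0.3], [0, 0, 0, 4.5, 0, 0, 0.3], [0, 0, 0, 0, 0, 0, 0.3], [0, 0, 0, 0, 0, 0, 0.3]]}}

```text
t: 28.25
tcp_pos: [0.5002, 0.3682, 0.1331]
tool_rot: [3.141, 0.001, 3.014]
contact_force: [1.1, -0.4, -0.7]
opening: 0.649
finger_force: 0.0
```

```bash
python3 look.py 5 | grep -A4 battens
```

```text
top battens
421 [0.6199 0.3517] 0.0141 [138.  36.] -7.1 [0.6191 0.3513]
427 [0.6156 0.2698] 0.0144 [139.  36.] -7.3 [0.6148 0.2693]
tray
2697 [ 0.5235 -0.1322] 0.0262 [229. 210.] -84.8 [ 0.5184 -0.136 ]
--
scene battens
609 [0.6208 0.3501] 0.0154 [138.  37.] -7.2 [0.6242 0.3491]
620 [0.6161 0.2686] 0.0153 [141.  36.] -7.5 [0.6198 0.2677]
tray
3685 [ 0.5193 -0.1325] 0.027 [229. 217.] -84.9 [ 0.5337 -0.1384]
```

```bash
python3 plan.py '[[0.6155,0.2692,0.1,172.7,0.3],[0.6155,0.2692,0.03,172.7,0.3],[0.6155,0.2692,0.003,172.7,0.3,1.4]]'
```

```text
[[0,0,0,-3.14,-2.08,0.81,0.3],[0,0,-0.001,-3.15,-2.08,0.81,0.3],[0,0,0,-3.14,-2.08,0.81,0.3],[0,0,-0.001,-3.15,-2.08,0.82,0.3],[0,0,0,0,0,3.5,0.3],[0,0,0,0,0,3.5,0.3],[0,0,0,0,0,1.35,0.3],[0,0,0,0,0,1.35,0.3]]
```

Call:
{"api": "apply_moves", "payload": {"steps": [[0, 0, 0, -3.14, -2.08, 0.81, 0.3], [0, 0, -0.001, -3.15, -2.08, 0.81, 0.3], [0, 0, 0, -3.14, -2.08, 0.81, 0.3], [0, 0, -0.001, -3.15, -2.08, 0.82, 0.3], [0, 0, 0, 0, 0, 3.5, 0.3], [0, 0, 0, 0, 0, 3.5, 0.3], [0, 0, 0, 0, 0, 1.35, 0.3], [0, 0, 0, 0, 0, 1.35, 0.3]]}}

```text
t: 29.15
tcp_pos: [0.6153, 0.2689, 0.0019]
tool_rot: [-3.141, -0.001, 3.014]
contact_force: [0.1, 0.7, 0.5]
opening: 0.649
finger_force: 0.0
```

Call:
{"api": "apply_moves", "payload": {"steps": [[0, 0, 0, 0, 0, 0, 0.3], [0, 0, 0, 0, 0, 0, 0.3], [0, 0, 0, 0, 0, 0, -1], [0, 0, 0, 0, 0, 0, -1], [0, 0, 0, 0, 0, 0, -1], [0, 0, 0, 0, 0, 0, -1]]}}

```text
t: 29.75
tcp_pos: [0.6156, 0.2696, 0.0047]
tool_rot: [3.141, 0.002, 3.015]
contact_force: [-0.7, 0.6, 7.4]
opening: 0.399
finger_force: 60.5
```

Call:
{"api": "apply_moves", "payload": {"steps": [[0, 0, 0, 0, 0, -2, -1], [0, 0, 0, 0, 0, -4, -1], [0, 0, 0, 0, 0, -4, -1], [0, 0, 0, 0, 0, -4, -1], [0, 0, 0, 0, 0, 0, -1], [0, 0, 0, 0, 0, 0, -1]]}}

```text
t: 30.35
tcp_pos: [0.6152, 0.2695, 0.1445]
tool_rot: [3.141, 0.003, 3.015]
contact_force: [0.1, -0.2, -0.9]
opening: 0.4
finger_force: 60.0
```

```bash
python3 plan.py '[[0.4856,-0.1605,0.15,95.1,-1,4.2]]'
```

```text
[[0,0,0.123,0.67,-4.03,-0.05,-1],[0,0,0.123,0.18,-4.08,-0.05,-1],[0,0,0.123,-0.33,-4.07,-0.05,-1],[0,0,0.123,-0.82,-4,-0.05,-1],[0,0,0.123,-1.31,-3.87,-0.05,-1],[0,0,0.123,-1.77,-3.68,-0.05,-1],[0,0,0.123,-2.21,-3.43,-0.05,-1],[0,0,0.124,-2.61,-3.13,-0.05,-1]]
[[0,0,0.123,-2.98,-2.79,-0.05,-1],[0,0,0.124,-3.3,-2.4,-0.05,-1],[0,0,0.123,-3.57,-1.98,-0.05,-1]]
```

Call:
{"api": "apply_moves", "payload": {"steps": [[0, 0, 0.123, 0.67, -4.03, -0.05, -1], [0, 0, 0.123, 0.18, -4.08, -0.05, -1], [0, 0, 0.123, -0.33, -4.07, -0.05, -1], [0, 0, 0.123, -0.82, -4, -0.05, -1], [0, 0, 0.123, -1.31, -3.87, -0.05, -1], [0, 0, 0.123, -1.77, -3.68, -0.05, -1], [0, 0, 0.123, -2.21, -3.43, -0.05, -1], [0, 0, 0.124, -2.61, -3.13, -0.05, -1]]}}

```text
t: 31.15
tcp_pos: [0.5194, -0.0447, 0.146]
tool_rot: [-3.141, -0.001, 2.025]
contact_force: [1.0, 0.2, -0.5]
opening: 0.403
finger_force: 60.0
```

Call:
{"api": "apply_moves", "payload": {"steps": [[0, 0, 0.123, -2.98, -2.79, -0.05, -1], [0, 0, 0.124, -3.3, -2.4, -0.05, -1], [0, 0, 0.123, -3.57, -1.98, -0.05, -1], [0, 0, 0, 0, 0, 0, -1], [0, 0, 0, 0, 0, 0, -1], [0, 0, 0, 0, 0, 0, -1]]}}

```text
t: 31.75
tcp_pos: [0.485, -0.16, 0.1479]
tool_rot: [-3.141, -0.001, 1.661]
contact_force: [-0.7, 0.0, -1.0]
opening: 0.399
finger_force: 60.1
```

```bash
python3 held.py; python3 plan.py '[[0.4856,-0.1605,0.08,95.1,-1,4],[0.4856,-0.1605,0.049,95.1,-1,1]]'
```

```text
tcp [ 0.485  -0.16    0.1479] yaw 95.17 n 263 z pct [0.1546 0.1577 0.1602]
[ 487.8 -156.8] [ 35.5 136.9] 3.4964826107025146
tool x range [-0.0647  0.07  ] tool y [-0.0154  0.0192]
[[0,0,0.001,-0.04,0.02,3.4,-1],[0,0,0.001,-0.03,0.02,3.4,-1],[0,0,0,0,0,0.77,-1],[0,0,0,0,0,0.78,-1],[0,0,0,0,0,0.77,-1],[0,0,0,0,0,0.78,-1]]
```

Call:
{"api": "apply_moves", "payload": {"steps": [[0, 0, 0, -0.07, -0.06, 3.4, -1], [0, 0, 0, -0.06, -0.06, 3.4, -1], [0, 0, 0, 0, 0, 0.9, -1], [0, 0, 0, 0, 0, 0.9, -1], [0, 0, 0, 0, 0, 0.9, -1], [0, 0, 0, 0, 0, 0.3, -1], [0, 0, 0, 0, 0, 0, -1], [0, 0, 0, 0, 0, 0, -1]]}}

```text
t: 32.6
tcp_pos: [0.4844, -0.1623, 0.0511]
tool_rot: [3.141, 0.001, 1.66]
contact_force: [-0.7, 0.6, -0.3]
opening: 0.396
finger_force: 60.1
```

Call:
{"api": "apply_moves", "payload": {"steps": [[0, 0, 0, 0, 0, 0.15, -1], [0, 0, 0, 0, 0, 0, -1], [0, 0, 0, 0, 0, 0, -1]]}}

```text
t: 32.9
tcp_pos: [0.4841, -0.1621, 0.0491]
tool_rot: [3.141, 0.0, 1.66]
contact_force: [0.4, -0.0, -0.7]
opening: 0.397
finger_force: 60.0
```

Call:
{"api": "apply_moves", "payload": {"steps": [[0, 0, 0, 0.03, 0.04, 0.15, -1], [0, 0, 0, 0, 0, 0, -1], [0, 0, 0, 0, 0, 0.1, -1], [0, 0, 0, 0, 0, 0, -1], [0, 0, 0, 0, 0, 0, -1]]}}

```text
t: 33.4
tcp_pos: [0.4846, -0.1622, 0.0476]
tool_rot: [3.141, 0.001, 1.66]
contact_force: [-8.2, 0.9, 20.1]
opening: 0.404
finger_force: 62.3
```

Call:
{"api": "apply_moves", "payload": {"steps": [[0, 0, 0, 0, 0, 0, 0.1], [0, 0, 0, 0, 0, 0, 0.1], [0, 0, 0, 0, 0, -1, 0.1], [0, 0, 0, 0, 0, -4, 0.1], [0, 0, 0, 0, 0, -4, 0.1], [0, 0, 0, 0, 0, -3, 0.1], [0, 0, 0, 0, 0, 0, 0.1], [0, 0, 0, 0, 0, 0, 0.1]]}}

```text
t: 34.2
tcp_pos: [0.4845, -0.1618, 0.1671]
tool_rot: [3.141, 0.001, 1.66]
contact_force: [-0.6, 0.5, -0.9]
opening: 0.55
finger_force: 0.0
```

```bash
python3 plan.py '[[0.5,0.22,0.17,172,0.3]]'
```

```text
[[0,0,-0.134,3.79,0.49,-0.03,0.3],[0,0,-0.134,3.69,1,-0.03,0.3],[0,0,-0.134,3.52,1.48,-0.03,0.3],[0,0,-0.134,3.29,1.94,-0.03,0.3],[0,0,-0.134,3.01,2.36,-0.03,0.3],[0,0,-0.134,2.66,2.74,-0.03,0.3],[0,0,-0.135,2.28,3.07,-0.03,0.3],[0,0,-0.134,1.84,3.35,-0.03,0.3]]
[[0,0,-0.135,1.38,3.56,-0.02,0.3],[0,0,-0.134,0.88,3.72,-0.03,0.3]]
```

Call:
{"api": "apply_moves", "payload": {"steps": [[0, 0, -0.134, 3.79, 0.49, -0.03, 0.3], [0, 0, -0.134, 3.69, 1, -0.03, 0.3], [0, 0, -0.134, 3.52, 1.48, -0.03, 0.3], [0, 0, -0.134, 3.29, 1.94, -0.03, 0.3], [0, 0, -0.134, 3.01, 2.36, -0.03, 0.3], [0, 0, -0.134, 2.66, 2.74, -0.03, 0.3], [0, 0, -0.135, 2.28, 3.07, -0.03, 0.3], [0, 0, -0.134, 1.84, 3.35, -0.03, 0.3]]}}

```text
t: 35.0
tcp_pos: [0.4961, 0.1453, 0.1676]
tool_rot: [-3.14, -0.002, 2.738]
contact_force: [0.4, -0.3, 0.3]
opening: 0.646
finger_force: 0.0
```

Call:
{"api": "apply_moves", "payload": {"steps": [[0, 0, -0.135, 1.38, 3.56, -0.02, 0.3], [0, 0, -0.134, 0.88, 3.72, -0.03, 0.3], [0, 0, 0, 0, 0, 0, 0.3], [0, 0, 0, 0, 0, 0, 0.3]]}}

```text
t: 35.4
tcp_pos: [0.4992, 0.2205, 0.168]
tool_rot: [-3.14, -0.002, 3.002]
contact_force: [-1.6, -1.5, 0.3]
opening: 0.648
finger_force: 0.0
```

```bash
python3 look.py 6;  python3 plan.py '[[0.6202,0.3508,0.1,172.8,0.3],[0.6202,0.3508,0.03,172.8,0.3],[0.6202,0.3508,0.003,172.8,0.3,1.4]]'
```

```text
top battens
258 [0.643  0.3483] 0.0147 [91. 35.] -7.3 [0.6457 0.3482]
tray
2320 [ 0.5236 -0.1322] 0.0259 [229. 210.] -84.9 [ 0.5213 -0.1322]
130 [ 0.5265 -0.1569] 0.0288 [41. 35.] 5.4 [ 0.527  -0.1572]
pad
128 [ 0.5259 -0.1569] 0.0288 [40. 35.] 5.1 [ 0.5263 -0.1572]
handle
86 [ 0.5112 -0.0018] 0.069 [68. 12.] 5.2 [ 0.5111 -0.0015]
stack
0.036 132 [ 0.529  -0.1912] 0.0428 [40. 34.] 4.6 [ 0.529  -0.1909]
0.036 132 [ 0.5229 -0.1185] 0.0429 [41. 35.] 5.7 [ 0.5228 -0.1188]
0.05 452 [ 0.5635 -0.1519] 0.0569 [138.  37.] -85.4 [ 0.563  -0.1512]
0.05 460 [ 0.4872 -0.158 ] 0.057 [138.  36.] -84.8 [ 0.4868 -0.1587]
scene battens
612 [0.6205 0.3499] 0.0154 [140.  36.] -7.8 [0.6244 0.3489]
tray
3170 [ 0.5206 -0.1327] 0.027 [228. 215.] -84.8 [ 0.5438 -0.135 ]
136 [ 0.5032 -0.1578] 0.0298 [37. 32.] -84.0 [ 0.5038 -0.1578]
pad
134 [ 0.5032 -0.1574] 0.0298 [36. 32.] -84.0 [ 0.5037 -0.1574]
120 [ 0.5821 -0.1685] 0.0293 [73. 23.] -63.2 [ 0.5808 -0.1631]
handle
144 [ 0.51   -0.0028] 0.0697 [71. 13.] 5.6 [ 0.5153 -0.0031]
stack
0.036 137 [ 0.5128 -0.1204] 0.0441 [36. 33.] -84.8 [ 0.5119 -0.1205]
0.036 136 [ 0.5188 -0.1923] 0.0439 [35. 34.] -82.0 [ 0.5183 -0.1922]
0.036 102 [ 0.583  -0.1145] 0.0437 [35. 19.] -87.6 [ 0.5832 -0.114 ]
0.036 103 [ 0.5884 -0.1855] 0.0432 [36. 20.] -77.9 [ 0.589  -0.1866]
0.05 587 [ 0.4873 -0.1589] 0.0575 [135.  37.] -84.2 [ 0.4892 -0.1593]
0.05 718 [ 0.5613 -0.1522] 0.0575 [136.  40.] -84.7 [ 0.5639 -0.1527]
[[0,0,-0.003,-2.02,2.94,1.37,0.3],[0,0,-0.003,-2.03,2.94,1.37,0.3],[0,0,-0.003,-2.03,2.93,1.37,0.3],[0,0,-0.003,-2.04,2.93,1.37,0.3],[0,0,-0.004,-2.05,2.92,1.38,0.3],[0,0,0,0,0,3.5,0.3],[0,0,0,0,0,3.5,0.3],[0,0,0,0,0,1.35,0.3]]
[[0,0,0,0,0,1.35,0.3]]
```

Call:
{"api": "apply_moves", "payload": {"steps": [[0, 0, -0.003, -2.02, 2.94, 1.37, 0.3], [0, 0, -0.003, -2.03, 2.94, 1.37, 0.3], [0, 0, -0.003, -2.03, 2.93, 1.37, 0.3], [0, 0, -0.003, -2.04, 2.93, 1.37, 0.3], [0, 0, -0.004, -2.05, 2.92, 1.38, 0.3], [0, 0, 0, 0, 0, 3.5, 0.3], [0, 0, 0, 0, 0, 3.5, 0.3], [0, 0, 0, 0, 0, 1.35, 0.3]]}}

```text
t: 36.3
tcp_pos: [0.619, 0.3498, 0.0131]
tool_rot: [-3.139, -0.005, 3.016]
contact_force: [-0.0, 0.3, -0.2]
opening: 0.653
finger_force: 0.0
```

Call:
{"api": "apply_moves", "payload": {"steps": [[0, 0, 0, 0, 0, 1.35, 0.3], [0, 0, 0, 0, 0, 0, 0.3], [0, 0, 0, 0, 0, 0, 0.3], [0, 0, 0, 0, 0, 0, -1], [0, 0, 0, 0, 0, 0, -1], [0, 0, 0, 0, 0, 0, -1], [0, 0, 0, 0, 0, 0, -1]]}}

```text
t: 37.0
tcp_pos: [0.6211, 0.3521, 0.0057]
tool_rot: [3.14, 0.002, 3.018]
contact_force: [-1.2, -0.6, 8.6]
opening: 0.399
finger_force: 60.4
```

Call:
{"api": "apply_moves", "payload": {"steps": [[0, 0, 0, 0, 0, -2, -1], [0, 0, 0, 0, 0, -4, -1], [0, 0, 0, 0, 0, -4, -1], [0, 0, 0, 0, 0, -4, -1], [0, 0, 0, 0, 0, 0, -1], [0, 0, 0, 0, 0, 0, -1]]}}

```text
t: 37.6
tcp_pos: [0.6206, 0.352, 0.1454]
tool_rot: [3.14, 0.002, 3.018]
contact_force: [-0.7, 1.0, -1.0]
opening: 0.399
finger_force: 60.0
```

```bash
python3 plan.py '[[0.5207,-0.1204,0.15,185.1,-1,4.5]]'
```

```text
[[0,0,-0.019,0.37,-4.37,-0.04,-1],[0,0,-0.019,0.45,-4.37,-0.04,-1],[0,0,-0.019,0.54,-4.36,-0.04,-1],[0,0,-0.019,0.62,-4.35,-0.04,-1],[0,0,-0.02,0.7,-4.33,-0.04,-1],[0,0,-0.019,0.79,-4.32,-0.04,-1],[0,0,-0.02,0.87,-4.3,-0.04,-1],[0,0,-0.019,0.96,-4.28,-0.05,-1]]
[[0,0,-0.02,1.04,-4.27,-0.04,-1],[0,0,-0.019,1.12,-4.24,-0.05,-1],[0,0,-0.02,1.2,-4.22,-0.04,-1]]
```

Call:
{"api": "apply_moves", "payload": {"steps": [[0, 0, -0.019, 0.37, -4.37, -0.04, -1], [0, 0, -0.019, 0.45, -4.37, -0.04, -1], [0, 0, -0.019, 0.54, -4.36, -0.04, -1], [0, 0, -0.019, 0.62, -4.35, -0.04, -1], [0, 0, -0.02, 0.7, -4.33, -0.04, -1], [0, 0, -0.019, 0.79, -4.32, -0.04, -1], [0, 0, -0.02, 0.87, -4.3, -0.04, -1], [0, 0, -0.019, 0.96, -4.28, -0.05, -1]]}}

```text
t: 38.4
tcp_pos: [0.5463, 0.0067, 0.146]
tool_rot: [3.141, -0.002, -3.11]
contact_force: [1.2, -0.3, -0.6]
opening: 0.395
finger_force: 60.0
```

Call:
{"api": "apply_moves", "payload": {"steps": [[0, 0, -0.02, 1.04, -4.27, -0.04, -1], [0, 0, -0.019, 1.12, -4.24, -0.05, -1], [0, 0, -0.02, 1.2, -4.22, -0.04, -1], [0, 0, 0, 0, 0, 0, -1], [0, 0, 0, 0, 0, 0, -1], [0, 0, 0, 0, 0, 0, -1]]}}

```text
t: 39.0
tcp_pos: [0.5202, -0.1199, 0.1477]
tool_rot: [3.141, -0.001, -3.052]
contact_force: [0.9, 1.6, -0.9]
opening: 0.4
finger_force: 60.1
```

```bash
python3 held.py; python3 plan.py '[[0.5214,-0.1204,0.09,185.1,-1,4],[0.5214,-0.1204,0.064,185.1,-1,1]]'
```

```text
tcp [ 0.5202 -0.1199  0.1477] yaw -174.88 n 328 z pct [0.1536 0.1567 0.1592]
[ 528.2 -117.9] [126.5  35.8] 4.389786720275879
tool x range [-0.0685  0.0535] tool y [-0.0165  0.0183]
[[0,0,0.001,-0.05,-0.04,2.89,-1],[0,0,0,-0.05,-0.05,2.9,-1],[0,0,0,0,0,0.87,-1],[0,0,0,0,0,0.86,-1],[0,0,0,0,0,0.87,-1]]
```

Call:
{"api": "apply_moves", "payload": {"steps": [[0, 0, 0, -0.04, 0.03, 2.9, -1], [0, 0, 0, 0, 0.02, 2.9, -1], [0, 0, 0, 0, 0, 0.9, -1], [0, 0, 0, 0, 0, 0.8, -1], [0, 0, 0, 0, 0, 0.7, -1], [0, 0, 0, 0, 0, 0.2, -1], [0, 0, 0, 0, 0, 0, -1], [0, 0, 0, 0, 0, 0, -1]]}}

```text
t: 39.85
tcp_pos: [0.521, -0.1202, 0.0649]
tool_rot: [-3.141, 0.001, -3.052]
contact_force: [0.3, 0.1, -0.9]
opening: 0.399
finger_force: 60.1
```

Call:
{"api": "apply_moves", "payload": {"steps": [[0, 0, 0, 0, 0, 0.1, -1], [0, 0, 0, 0, 0, 0, -1], [0, 0, 0, 0, 0, 0, -1]]}}

```text
t: 40.15
tcp_pos: [0.5207, -0.1201, 0.0635]
tool_rot: [-3.141, 0.0, -3.052]
contact_force: [0.8, -0.2, -0.7]
opening: 0.398
finger_force: 60.1
```

Call:
{"api": "apply_moves", "payload": {"steps": [[0, 0, 0, -0.07, 0, 0.12, -1], [0, 0, 0, 0, 0, 0, -1], [0, 0, 0, 0, 0, 0, -1]]}}

```text
t: 40.45
tcp_pos: [0.5215, -0.1202, 0.0626]
tool_rot: [-3.141, 0.0, -3.052]
contact_force: [-2.5, -0.3, 8.2]
opening: 0.399
finger_force: 61.0
```

Call:
{"api": "apply_moves", "payload": {"steps": [[0, 0, 0, 0, 0, 0, 0.1], [0, 0, 0, 0, 0, 0, 0.1], [0, 0, 0, 0, 0, -1, 0.1], [0, 0, 0, 0, 0, -4, 0.1], [0, 0, 0, 0, 0, -4, 0.1], [0, 0, 0, 0, 0, -3, 0.1], [0, 0, 0, 0, 0, 0, 0.1], [0, 0, 0, 0, 0, 0, 0.1]]}}

```text
t: 41.25
tcp_pos: [0.5215, -0.12, 0.1829]
tool_rot: [-3.141, 0.001, -3.052]
contact_force: [-0.4, 0.5, -0.0]
opening: 0.554
finger_force: 0.0
```

```bash
python3 plan.py '[[0.49,0.1,0.18,185.1,0.1]]'
```

```text
[[0,0,0,0.24,4.44,0.06,0.1],[0,0,0,0.24,4.44,0.06,0.1],[0,0,0,0.23,4.44,0.06,0.1],[0,0,0,0.24,4.44,0.05,0.1],[0,0,0,0.23,4.44,0.06,0.1]]
```

Call:
{"api": "apply_moves", "payload": {"steps": [[0, 0, 0, 0.24, 4.44, 0.06, 0.1], [0, 0, 0, 0.24, 4.44, 0.06, 0.1], [0, 0, 0, 0.23, 4.44, 0.06, 0.1], [0, 0, 0, 0.24, 4.44, 0.05, 0.1], [0, 0, 0, 0.23, 4.44, 0.06, 0.1], [0, 0, 0, 0, 0, 0, 0.1], [0, 0, 0, 0, 0, 0, 0.1]]}}

```text
t: 41.95
tcp_pos: [0.4892, 0.1008, 0.1782]
tool_rot: [-3.141, -0.002, -3.05]
contact_force: [0.5, 0.4, -0.7]
opening: 0.549
finger_force: 0.0
```

```bash
python3 look.py 7
python3 - <<'E'
import cv2,numpy as np
a=cv2.imread("pics/scene7.png")[130:330,0:300]; b=cv2.imread("pics/top7.png")[150:300,290:515]
f=lambda x:cv2.resize(x,(400,267),interpolation=cv2.INTER_CUBIC)
cv2.imwrite("pics/c3.png",np.hstack([f(a),f(b)]))
E
python3 plan.py '[[0.5112,-0.0012,0.12,185.1,0.1],[0.5112,-0.0012,0.045,185.1,0.1,3.8]]'
```

```text
top battens
tray
2293 [ 0.5232 -0.1321] 0.0261 [229. 210.] -84.4 [ 0.5211 -0.1325]
120 [ 0.5268 -0.1593] 0.0287 [40. 31.] 6.0 [ 0.5269 -0.1595]
pad
115 [ 0.5262 -0.1589] 0.0287 [38. 32.] 2.9 [ 0.5264 -0.1595]
handle
stack
0.036 129 [ 0.5289 -0.1913] 0.0434 [40. 35.] 5.3 [ 0.529  -0.1908]
0.05 279 [ 0.5658 -0.1779] 0.0572 [86. 36.] -85.2 [ 0.5649 -0.1778]
0.05 287 [ 0.4896 -0.1853] 0.0567 [85. 36.] -85.0 [ 0.4892 -0.185 ]
0.064 474 [ 0.5206 -0.1188] 0.071 [136.  37.] 5.0 [ 0.52   -0.1182]
scene battens
tray
3086 [ 0.5197 -0.1323] 0.0268 [229. 218.] -84.8 [ 0.5466 -0.1351]
134 [ 0.5037 -0.1579] 0.03 [36. 34.] -85.8 [ 0.5038 -0.1579]
pad
133 [ 0.5037 -0.1577] 0.03 [36. 34.] -85.8 [ 0.5038 -0.1575]
120 [ 0.5819 -0.1682] 0.0294 [75. 22.] -63.9 [ 0.5808 -0.1632]
handle
144 [ 0.5094 -0.0029] 0.0696 [73. 12.] 5.3 [ 0.5152 -0.0032]
stack
0.036 134 [ 0.5192 -0.1924] 0.044 [35. 31.] -84.7 [ 0.5187 -0.1922]
0.036 101 [ 0.589  -0.1864] 0.0435 [34. 19.] -87.0 [ 0.589  -0.1864]
0.05 375 [ 0.4902 -0.1834] 0.0579 [86. 35.] -83.5 [ 0.4913 -0.1832]
0.05 452 [ 0.5636 -0.1768] 0.0576 [87. 39.] -86.5 [ 0.5659 -0.1769]
0.064 629 [ 0.5197 -0.1195] 0.0719 [143.  36.] 5.1 [ 0.5261 -0.119 ]
[[0,0,0,-0.41,-3.4,1.95,0.1],[0,0,0,-0.42,-3.41,1.95,0.1],[0,0,0,-0.41,-3.4,1.95,0.1],[0,0,0,0,0,3.75,0.1],[0,0,0,0,0,3.75,0.1]]
```

View pics/c3.png

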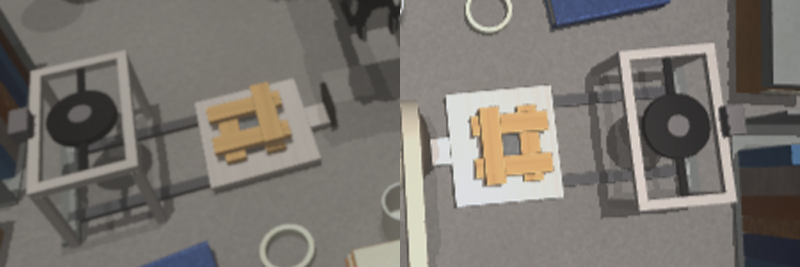

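Call:
{"api": "apply_moves", "payload": {"steps": [[0, 0, 0, -0.41, -3.4, 1.95, 0.1], [0, 0, 0, -0.42, -3.41, 1.95, 0.1], [0, 0, 0, -0.41, -3.4, 1.95, 0.1], [0, 0, 0, 0, 0, 3.75, 0.1], [0, 0, 0, 0, 0, 3.75, 0.1], [0, 0, 0, 0, 0, 0, 0.1], [0, 0, 0, 0, 0, 0, 0.1]]}}

```text
t: 42.75
tcp_pos: [0.5113, -0.0013, 0.0462]
tool_rot: [3.141, -0.001, -3.054]
contact_force: [0.8, 0.1, 0.7]
opening: 0.549
finger_force: 0.0
```

Call:
{"api": "apply_moves", "payload": {"steps": [[0, 0, 0, 0, 0, 0, 0.1]]}}

```text
t: 42.85
tcp_pos: [0.5123, -0.001, 0.0477]
tool_rot: [-3.141, 0.002, -3.053]
contact_force: [-0.3, -0.3, 0.0]
opening: 0.549
finger_force: 0.0
```

Call:
{"api": "apply_moves", "payload": {"steps": [[0, 0, 0, 0, 0, 0, -0.4], [0, 0, 0, 0, 0, 0, -0.6], [0, 0, 0, 0, 0, 0, -0.8], [0, 0, 0, 0, 0, 0, -0.8], [0, 0, 0, 0, 0, 0, -0.8], [0, 0, 0, 0, 0, 0, -0.8]], "grip_force": 40}}

```text
t: 43.45
tcp_pos: [0.512, -0.0013, 0.0469]
tool_rot: [-3.14, 0.002, -3.052]
contact_force: [-2.4, -7.8, 9.6]
opening: 0.132
finger_force: 42.9
```

Call:
{"api": "apply_moves", "payload": {"steps": [[0, 0, 0, 0, -0.05, 0, -1], [0, 0, 0, 0, -0.1, 0, -1], [0, 0, 0, 0, -0.2, 0, -1], [0, 0, 0, 0, -0.3, 0, -1], [0, 0, 0, 0, -0.4, 0, -1], [0, 0, 0, 0, -0.5, 0, -1], [0, 0, 0, 0, -0.5, 0, -1], [0, 0, 0, 0, -0.5, 0, -1]]}}

```text
t: 44.25
tcp_pos: [0.5142, -0.0259, 0.0469]
tool_rot: [-3.141, 0.002, -3.052]
contact_force: [-1.4, 2.6, 10.5]
opening: 0.13
finger_force: 43.1
```

Remaining ≈ 205 mm; continue at constant 5 mm/row.

Call:
{"api": "apply_moves", "payload": {"steps": [[0, 0, 0, 0, -0.5, 0, -1], [0, 0, 0, 0, -0.5, 0, -1], [0, 0, 0, 0, -0.5, 0, -1], [0, 0, 0, 0, -0.5, 0, -1], [0, 0, 0, 0, -0.5, 0, -1], [0, 0, 0, 0, -0.5, 0, -1], [0, 0, 0, 0, -0.5, 0, -1], [0, 0, 0, 0, -0.5, 0, -1]]}}

```text
t: 45.05
tcp_pos: [0.5178, -0.0659, 0.047]
tool_rot: [-3.141, 0.002, -3.052]
contact_force: [-1.5, 1.5, 9.8]
opening: 0.132
finger_force: 43.0
```

Call:
{"api": "apply_moves", "payload": {"steps": [[0, 0, 0, 0, -0.5, 0, -1], [0, 0, 0, 0, -0.5, 0, -1], [0, 0, 0, 0, -0.5, 0, -1], [0, 0, 0, 0, -0.5, 0, -1], [0, 0, 0, 0, -0.5, 0, -1], [0, 0, 0, 0, -0.5, 0, -1], [0, 0, 0, 0, -0.5, 0, -1], [0, 0, 0, 0, -0.5, 0, -1]]}}

```text
t: 45.85
tcp_pos: [0.5214, -0.1057, 0.047]
tool_rot: [-3.141, 0.002, -3.052]
contact_force: [-1.0, 2.0, 10.3]
opening: 0.127
finger_force: 43.0
```

Call:
{"api": "apply_moves", "payload": {"steps": [[0, 0, 0, 0, -0.5, 0, -1], [0, 0, 0, 0, -0.5, 0, -1], [0, 0, 0, 0, -0.5, 0, -1], [0, 0, 0, 0, -0.5, 0, -1], [0, 0, 0, 0, -0.5, 0, -1], [0, 0, 0, 0, -0.5, 0, -1], [0, 0, 0, 0, -0.5, 0, -1], [0, 0, 0, 0, -0.5, 0, -1]]}}

```text
t: 46.65
tcp_pos: [0.5249, -0.1456, 0.0469]
tool_rot: [-3.141, 0.002, -3.052]
contact_force: [-1.7, 2.9, 9.1]
opening: 0.131
finger_force: 42.9
```

Call:
{"api": "apply_moves", "payload": {"steps": [[0, 0, 0, 0, -0.5, 0, -1], [0, 0, 0, 0, -0.5, 0, -1], [0, 0, 0, 0, -0.5, 0, -1], [0, 0, 0, 0, -0.5, 0, -1], [0, 0, 0, 0, -0.5, 0, -1], [0, 0, 0, 0, -0.5, 0, -1], [0, 0, 0, 0, -0.5, 0, -1], [0, 0, 0, 0, -0.5, 0, -1]]}}

```text
t: 47.45
tcp_pos: [0.5285, -0.1855, 0.0469]
tool_rot: [-3.141, 0.002, -3.052]
contact_force: [0.0, 2.3, 9.0]
opening: 0.129
finger_force: 42.9
```

Call:
{"api": "apply_moves", "payload": {"steps": [[0, 0, 0, 0, -0.5, 0, -1], [0, 0, 0, 0, -0.5, 0, -1], [0, 0, 0, 0, -0.5, 0, -1], [0, 0, 0, 0, -0.5, 0, -1], [0, 0, 0, 0, -0.5, 0, -1], [0, 0, 0, 0, -0.5, 0, -1], [0, 0, 0, 0, -0.4, 0, -1], [0, 0, 0, 0, -0.3, 0, -1]]}}

```text
t: 48.25
tcp_pos: [0.5318, -0.2224, 0.047]
tool_rot: [-3.141, 0.002, -3.052]
contact_force: [-0.3, 1.9, 8.6]
opening: 0.132
finger_force: 42.8
```

Call:
{"api": "apply_moves", "payload": {"steps": [[0, 0, 0, 0, -0.2, 0, -1], [0, 0, 0, 0, -0.15, 0, -1], [0, 0, 0, 0, -0.1, 0, -1], [0, 0, 0, 0, -0.1, 0, -1], [0, 0, 0, 0, -0.1, 0, -1], [0, 0, 0, 0, -0.1, 0, -1], [0, 0, 0, 0, 0, 0, -1]]}}

```text
t: 48.95
tcp_pos: [0.5325, -0.2298, 0.0469]
tool_rot: [-3.141, 0.002, -3.052]
contact_force: [0.9, 1.7, 7.6]
opening: 0.134
finger_force: 42.7
```

Call:
{"api": "apply_moves", "payload": {"steps": [[0, 0, 0, 0, -0.1, 0, -1], [0, 0, 0, 0, -0.1, 0, -1], [0, 0, 0, 0, 0, 0, -1]]}}

```text
t: 49.25
tcp_pos: [0.5326, -0.2305, 0.0469]
tool_rot: [3.14, 0.001, -3.052]
contact_force: [-0.8, 11.8, 13.3]
opening: 0.132
finger_force: 43.6
```

Call:
{"api": "apply_moves", "payload": {"steps": [[0, 0, 0, 0, -0.1, 0, -1], [0, 0, 0, 0, -0.1, 0, -1], [0, 0, 0, 0, 0, 0, -1]]}}

```text
t: 49.55
tcp_pos: [0.5325, -0.2306, 0.0469]
tool_rot: [3.137, 0.001, -3.051]
contact_force: [-3.9, 29.3, 19.5]
opening: 0.133
finger_force: 44.8
```

Call:
{"api": "apply_moves", "payload": {"steps": [[0, 0, 0, 0, 0.2, 0, -1], [0, 0, 0, 0, 0, 0, 0.1], [0, 0, 0, 0, 0, 0, 0.1], [0, 0, 0, 0, 0, 0, 0.1], [0, 0, 0, 0, 0, -3, 0.1], [0, 0, 0, 0, 0, -4, 0.1], [0, 0, 0, 0, 0, -4, 0.1], [0, 0, 0, 0, 0, -4, 0.1]]}}

```text
t: 50.35
tcp_pos: [0.5317, -0.2317, 0.1973]
tool_rot: [-3.142, -0.0, -3.053]
contact_force: [1.3, -0.9, -0.7]
opening: 0.548
finger_force: 0.0
```

Call:
{"api": "apply_moves", "payload": {"steps": [[0, 0, 0, 1, 4.5, 0, 0.1], [0, 0, 0, 1, 4.5, 0, 0.1], [0, 0, 0, 1, 4.5, 0, 0.1], [0, 0, 0, 1, 4.5, 0, 0.1], [0, 0, 0, 1, 4.5, 0, 0.1], [0, 0, 0, 1, 4.5, 0, 0.1], [0, 0, 0, 0, 0, 0, 0.1], [0, 0, 0, 0, 0, 0, 0.1]]}}

```text
t: 51.15
tcp_pos: [0.4481, 0.0326, 0.196]
tool_rot: [-3.141, 0.001, -3.05]
contact_force: [0.9, 0.4, -0.3]
opening: 0.549
finger_force: 0.0
```

Run:
```python
from h import *
ims=[]
for n in("scene","top"):
    p,d=vision.snapshot(n); W=world(n,d); X=(W[...,0]>.4)&(W[...,0]<.65)
    ims.append(p[:,:,::-1])
    for r in rects(n,p,d,(W[...,2]>.05)&(W[...,2]<.08)&X&(W[...,1]>-.3)&(W[...,1]<-.18)&(p.max(-1)<120)): print(n,"handle",*r)
    for lo,hi in((.036,.05),(.05,.064),(.064,.078)):
        for r in rects(n,p,d,wood(p)&(W[...,2]>lo)&(W[...,2]<hi)&X&(W[...,1]<-.2)&(W[...,1]>-.5)): print(n,lo,*r)
f=lambda x:cv2.resize(x,(400,300),interpolation=cv2.INTER_CUBIC)
cv2.imwrite("pics/c4.png",np.hstack([f(ims[0][120:345,0:300]),f(ims[1])]))
```

```text
scene handle 147 [ 0.5304 -0.2293] 0.0701 [73. 12.] 5.7 [ 0.5349 -0.2284]
scene 0.036 101 [ 0.6082 -0.413 ] 0.0433 [32. 19.] -86.9 [ 0.6096 -0.4134]
scene 0.064 391 [ 0.5391 -0.3397] 0.0715 [139.  22.] 5.3 [ 0.5423 -0.3391]
top handle 106 [ 0.5322 -0.2284] 0.069 [70. 13.] 4.9 [ 0.5316 -0.2272]
top 0.064 403 [ 0.541  -0.3438] 0.0711 [136.  33.] 5.4 [ 0.5412 -0.3433]
```

View pics/c4.png

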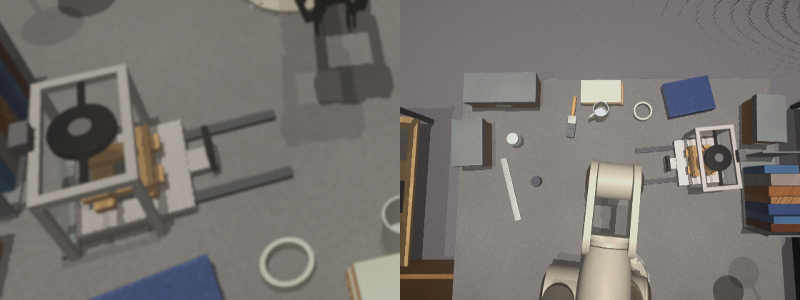

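```bash
python3 plan.py '[[0.5285,-0.18,0.16,185.1,-1],[0.5285,-0.18,0.048,185.1,-1]]'
```

```text
[[0,0,0,-1.02,-3.63,0.6,-1],[0,0,0,-1.02,-3.63,0.59,-1],[0,0,0,-1.01,-3.62,0.6,-1],[0,0,0,-1.02,-3.63,0.59,-1],[0,0,0,-1.01,-3.62,0.6,-1],[0,0,0,-1.02,-3.63,0.59,-1],[0,0,0,0,0,3.73,-1],[0,0,0,0,0,3.74,-1]]
[[0,0,0,0,0,3.73,-1]]
```

Call:
{"api": "apply_moves", "payload": {"steps": [[0, 0, 0, -1.02, -3.63, 0.6, -1], [0, 0, 0, -1.02, -3.63, 0.59, -1], [0, 0, 0, -1.01, -3.62, 0.6, -1], [0, 0, 0, -1.02, -3.63, 0.59, -1], [0, 0, 0, -1.01, -3.62, 0.6, -1], [0, 0, 0, -1.02, -3.63, 0.59, -1], [0, 0, 0, 0, 0, 3.73, -1], [0, 0, 0, 0, 0, 3.74, -1]]}}

```text
t: 52.05
tcp_pos: [0.5284, -0.1822, 0.0841]
tool_rot: [-3.141, 0.001, -3.056]
contact_force: [0.7, -0.2, -0.4]
opening: -0.002
finger_force: 0.0
```

Call:
{"api": "apply_moves", "payload": {"steps": [[0, 0, 0, 0, 0, 3.7, -1], [0, 0, 0, 0, 0, 0, -1], [0, 0, 0, 0, -0.5, 0, -1], [0, 0, 0, 0, -0.5, 0, -1], [0, 0, 0, 0, -0.3, 0, -1], [0, 0, 0, 0, -0.2, 0, -1], [0, 0, 0, 0, 0, 0, -1]]}}

```text
t: 52.75
tcp_pos: [0.53, -0.1947, 0.0491]
tool_rot: [-3.141, 0.001, -3.053]
contact_force: [0.6, 0.2, -1.0]
opening: 0.003
finger_force: 0.0
```

Call:
{"api": "apply_moves", "payload": {"steps": [[0, 0, 0, 0, -0.2, 0, -1], [0, 0, 0, 0, -0.2, 0, -1], [0, 0, 0, 0, 0, 0, -1]]}}

```text
t: 53.05
tcp_pos: [0.53, -0.1984, 0.0483]
tool_rot: [-3.141, -0.0, -3.052]
contact_force: [-0.2, 0.6, -0.0]
opening: 0.001
finger_force: 0.0
```

Call:
{"api": "apply_moves", "payload": {"steps": [[0, 0, 0, 0, -0.2, 0, -1], [0, 0, 0, 0, -0.2, 0, -1], [0, 0, 0, 0, -0.1, 0, -1], [0, 0, 0, 0, 0, 0, -1]]}}

```text
t: 53.45
tcp_pos: [0.5304, -0.2034, 0.0483]
tool_rot: [-3.142, -0.0, -3.053]
contact_force: [-0.0, 0.0, -0.4]
opening: -0.002
finger_force: 0.0
```

Call:
{"api": "apply_moves", "payload": {"steps": [[0, 0, 0, 0, -0.2, 0, -1], [0, 0, 0, 0, -0.1, 0, -1], [0, 0, 0, 0, 0, 0, -1]]}}

```text
t: 53.75
tcp_pos: [0.5307, -0.2064, 0.0483]
tool_rot: [-3.141, -0.0, -3.053]
contact_force: [-0.1, -0.3, -0.5]
opening: 0.002
finger_force: 0.0
```

Call:
{"api": "apply_moves", "payload": {"steps": [[0, 0, 0, 0, -0.15, 0, -1], [0, 0, 0, 0, -0.1, 0, -1], [0, 0, 0, 0, 0, 0, -1]]}}

```text
t: 54.05
tcp_pos: [0.5309, -0.2089, 0.0483]
tool_rot: [-3.141, -0.0, -3.053]
contact_force: [0.4, -0.1, 0.2]
opening: 0.002
finger_force: 0.0
```

Call:
{"api": "apply_moves", "payload": {"steps": [[0, 0, 0, 0, -0.1, 0, -1], [0, 0, 0, 0, -0.1, 0, -1], [0, 0, 0, 0, 0, 0, -1]]}}

```text
t: 54.35
tcp_pos: [0.5311, -0.2107, 0.0483]
tool_rot: [3.141, -0.0, -3.052]
contact_force: [0.8, 0.3, 0.8]
opening: -0.001
finger_force: 0.2
```

Call:
{"api": "apply_moves", "payload": {"steps": [[0, 0, 0, 0, -0.1, 0, -1], [0, 0, 0, 0, -0.1, 0, -1], [0, 0, 0, 0, 0, 0, -1]]}}

```text
t: 54.65
tcp_pos: [0.5311, -0.211, 0.0482]
tool_rot: [3.139, -0.001, -3.052]
contact_force: [-2.1, 16.0, 6.1]
opening: 0.0
finger_force: 8.2
```

Call:
{"api": "apply_moves", "payload": {"steps": [[0, 0, 0, 0, 0.5, 0, -1], [0, 0, 0, 0, 2, 0, -1], [0, 0, 0, 0, 1, -3, -1], [0, 0, 0, 0, 0, -4.5, -1], [0, 0, 0, 0, 0, -4.5, -1], [0, 0, 0, 0, 3, -3, -1], [0, 0, 0, 0, 3, 0, -1], [0, 0, 0, 0, 0, 0, -1]]}}

```text
t: 55.45
tcp_pos: [0.5227, -0.1147, 0.1995]
tool_rot: [-3.141, 0.002, -3.05]
contact_force: [-0.7, -0.3, -1.0]
opening: -0.004
finger_force: 0.0
```

Run:
```python
from h import *
p,d=vision.snapshot("top"); W=world("top",d)
for lo,hi in((.02,.036),(.036,.05),(.05,.064),(.064,.078)):
    for r in rects("top",p,d,wood(p)&(W[...,2]>lo)&(W[...,2]<hi)&(W[...,0]>.4)&(W[...,0]<.65)&(W[...,1]<-.2)&(W[...,1]>-.5)): print(lo,*r)
bot.close_job()
```

```text
0.064 199 [ 0.5264 -0.346 ] 0.0709 [106.  32.] 3.6 [ 0.5101 -0.3493]
the job is handed in; nothing more can be done
```

The job is handed in: all five battens found are stacked crosswise on the pad, two to a layer with the odd one on top. Each measured within about 2 mm of its place, and the tray is pushed home against its back stop. In the last camera views the top batten was still in place, though the canopy hid most of the lower layers, and the other things on the table were not touched.

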